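# Load the carry tray with cut-glass tumblers

### The job

Get this batch of cut-bottle tumblers ready to be carried to the kiln: fold the tray's carry handle all the way down onto its rests, then stand every tumbler upright in the tray, centred on a ring of its own, green glass in the green row and amber glass in the amber row, setting each down gently because glass chips. When all are in, swing the handle back up until it seats in its upright detent; leave everything else on the bench where it is.

Things in the scene. Friction and masses are not known exactly. Their poses are not given: they have to be found in the camera images.
- tray: Wooden carry tray, 222 x 316 mm outside, walls 6 mm thick, 40 mm high; grippy feet, does not shift. Origin: centre of its underside; x across it (its -x long side faces the robot within 0.25 rad), y along it. Two liner strips lie in it along y, at x = -46 and +46 mm, tops 12 mm above the bench; which colour is nearer varies.
- handle (a joint): Tray's bail handle, hinged about an axis along the tray's y, 30 mm above the bench over the tray's origin. 0 = upright, in its end detent; grows as it folds to the tray's -x side, to 1.22 = down on its rests. An over-centre spring (dead point near 0.45) snaps it to either end and holds it there: 3 to 4 N at the bar pulls it out of the upright end, about 7 N lifts it off its rests.
- handle_bar (a point): Middle of the handle's round cross bar: red grip 18 mm in diameter, 130 mm long, along the tray's y (steel bar beyond it 12 mm thick, 340 mm overall between flat arms). 135 mm from the hinge axis: 165 mm above the bench when upright; when down (20 degrees above level) 76 mm above the bench and 127 mm to the tray's -x side.
- green_ring1 (a point): Centre of one green ring (76 mm outside, 66 mm inside, dot in the middle) printed on the green liner strip in the tray, at its top face; the three rings of a strip are 92 mm apart along the tray's y.
- green_ring2 (a point): Centre of one green ring (76 mm outside, 66 mm inside, dot in the middle) printed on the green liner strip in the tray, at its top face; the three rings of a strip are 92 mm apart along the tray's y.
- green_ring3 (a point): Centre of one green ring (76 mm outside, 66 mm inside, dot in the middle) printed on the green liner strip in the tray, at its top face; the three rings of a strip are 92 mm apart along the tray's y.
- amber_ring1 (a point): Centre of one amber ring (76 mm outside, 66 mm inside, dot in the middle) printed on the amber (orange) liner strip in the tray, at its top face; the three rings of a strip are 92 mm apart along the tray's y.
- amber_ring2 (a point): Centre of one amber ring (76 mm outside, 66 mm inside, dot in the middle) printed on the amber (orange) liner strip in the tray, at its top face; the three rings of a strip are 92 mm apart along the tray's y.
- amber_ring3 (a point): Centre of one amber ring (76 mm outside, 66 mm inside, dot in the middle) printed on the amber (orange) liner strip in the tray, at its top face; the three rings of a strip are 92 mm apart along the tray's y.
- green1: Green glass tumbler (cut bottle bottom), open at the top, outside 60 mm in diameter, 85 mm high, wall 4 mm, base 10 mm, about 0.22 kg, standing upright on the bench. Origin: centre of its underside, z up. May be absent.
- green2: Green glass tumbler (cut bottle bottom), open at the top, outside 60 mm in diameter, 85 mm high, wall 4 mm, base 10 mm, about 0.22 kg, standing upright on the bench. Origin: centre of its underside, z up. May be absent.
- green3: Green glass tumbler (cut bottle bottom), open at the top, outside 60 mm in diameter, 85 mm high, wall 4 mm, base 10 mm, about 0.22 kg, standing upright on the bench. Origin: centre of its underside, z up. May be absent.
- amber1: Amber glass tumbler (cut bottle bottom), open at the top, outside 60 mm in diameter, 65 mm high, wall 4 mm, base 10 mm, about 0.22 kg, standing upright on the bench. Origin: centre of its underside, z up. May be absent.
- amber2: Amber glass tumbler (cut bottle bottom), open at the top, outside 60 mm in diameter, 65 mm high, wall 4 mm, base 10 mm, about 0.22 kg, standing upright on the bench. Origin: centre of its underside, z up. May be absent.
- amber3: Amber glass tumbler (cut bottle bottom), open at the top, outside 60 mm in diameter, 65 mm high, wall 4 mm, base 10 mm, about 0.22 kg, standing upright on the bench. Origin: centre of its underside, z up. May be absent.
- rub_block: Bystander: yellow and dark hand rubbing block, 90 x 45 x 28 mm (long side along x), among the tumblers. Origin: centre of underside.
- grit_jar: Bystander: grey jar with white lid, 56 mm in diameter, 62 mm high, among the tumblers. Origin: centre of underside.
- goggles: Bystander: safety glasses with orange frame, about 140 mm wide, 45 mm high, on the near left. Origin: under the nose bridge.
- brush: Bystander: dusting brush, 180 mm long, on the near right. Origin: its middle, underside.
Things that resemble listed ones, but are neither listed nor needed, are in the scene too. Leave any pink or yellow look-alike of the green3 alone. What is shaped like the green2 but yellow is not meant.

How it is judged:
On the way, in this order (a step that is already met when the one before it is completed fails the run):
1. the carry handle is folded right down onto its rests (value of joint handle above 1.12 rad), for 0.2 s.
2. every tumbler stands upright on a ring of its own colour ((horizontal distance between green1 and green_ring1 below 0.012 m or horizontal distance between green1 and green_ring2 below 0.012 m or horizontal distance between green1 and green_ring3 below 0.012 m) and height (world z) of green1 between 0.008 and 0.018 m and angle between each of green1, green2, green3, amber1, amber2, amber3's own z axis and vertical below 0.1 rad and (horizontal distance between green2 and green_ring1 below 0.012 m or horizontal distance between green2 and green_ring2 below 0.012 m or horizontal distance between green2 and green_ring3 below 0.012 m) and height (world z) of green2 between 0.008 and 0.018 m and (horizontal distance between green3 and green_ring1 below 0.012 m or horizontal distance between green3 and green_ring2 below 0.012 m or horizontal distance between green3 and green_ring3 below 0.012 m) and height (world z) of green3 between 0.008 and 0.018 m and (horizontal distance between amber1 and amber_ring1 below 0.012 m or horizontal distance between amber1 and amber_ring2 below 0.012 m or horizontal distance between amber1 and amber_ring3 below 0.012 m) and height (world z) of amber1 between 0.008 and 0.018 m and (horizontal distance between amber2 and amber_ring1 below 0.012 m or horizontal distance between amber2 and amber_ring2 below 0.012 m or horizontal distance between amber2 and amber_ring3 below 0.012 m) and height (world z) of amber2 between 0.008 and 0.018 m and (horizontal distance between amber3 and amber_ring1 below 0.012 m or horizontal distance between amber3 and amber_ring2 below 0.012 m or horizontal distance between amber3 and amber_ring3 below 0.012 m) and height (world z) of amber3 between 0.008 and 0.018 m), for 0.2 s.
3. the handle is swung up and seated in its upright detent (value of joint handle below 0.06 rad), for 0.2 s.
At the end, for the whole second after the job is handed in: Every tumbler present stands upright (within 0.1 rad) on the liner within 12 mm of the centre of a ring of its own colour, one to a ring, at rest; the handle is upright and seated (within 0.06 rad of its stop) (all of step 2 and value of joint handle below 0.06 rad and linear speed of each of green1, green2, green3, amber1, amber2, amber3 below 0.03 m/s); the robot touches nothing.
It fails at once if the rubbing block, jar, safety glasses or brush is pushed more than 5 cm (distance of any of rub_block, grit_jar, goggles, brush from where it was at the start of the episode above 0.05 m).
It fails at once if a tumbler is let go in the air and falls (its base still over 35 mm above the bench) instead of being set down ((height (world z) of green1 above 0.035 m and linear speed of green1 above 0.4 m/s and contact force between green1 and anything else below 0.05 N) or (height (world z) of green2 above 0.035 m and linear speed of green2 above 0.4 m/s and contact force between green2 and anything else below 0.05 N) or (height (world z) of green3 above 0.035 m and linear speed of green3 above 0.4 m/s and contact force between green3 and anything else below 0.05 N) or (height (world z) of amber1 above 0.035 m and linear speed of amber1 above 0.4 m/s and contact force between amber1 and anything else below 0.05 N) or (height (world z) of amber2 above 0.035 m and linear speed of amber2 above 0.4 m/s and contact force between amber2 and anything else below 0.05 N) or (height (world z) of amber3 above 0.035 m and linear speed of amber3 above 0.4 m/s and contact force between amber3 and anything else below 0.05 N)).
Of green1, green2, green3, amber1, amber2, amber3 only 4 to 6 are there at a start; the rules pass over those that are not, and their reading is None.
At some moment in a run one of green1, green2, green3, amber1, amber2, amber3 may be knocked a few centimetres aside while the robot is not near it.
It also fails if it takes over 210 s, if anything falls off the work surface, if the arm or the gripper's body presses on something with over 40 N, if the wrist force passes 120 N, or if a joint passes its speed limit or range.

### The arm

A 6-joint arm with a two-finger parallel gripper is mounted at the origin on the work surface. World frame = base frame: x ahead of the robot, y to its left, z up, the work surface at z = 0. Lengths are in m, angles in rad, forces in N, time in s.
With the tool pointing down it reaches from about 0.375 to 0.9 m from the base axis. Payload 3.1 kg.
Tool frame: the origin (TCP) lies on the centre line of the jaws, within the pads' length; the fingertips stand 25 mm ahead of it and the grasp point (between the pads) lies 6 mm ahead of it (ctrl.tip_reach is the distance from the TCP to the fingertips, in m); z points along the fingers, y is the line along which they close (so a half turn about z gives the same grasp; the last joint's range is limited). The gripper opens to 87 mm and grips with 3 to 60 N. Pads are 19 mm wide; open, the fingers measure 117 mm over their backs; the gripper's body (75 mm by 190 mm) begins 51 mm behind the grasp point.
Start: joints at [-1.433, 0.527, 1.433, -0, 1.181, -0.178], TCP at [0.195, -0.594, 0.248] pointing down, gripper open.
Joint ranges: [-3.08, 3.08], [-0.75, 2.2], [0.22, 2.44], [-1.43, 4.57], [0, 2.65], [-2.85, 2.85]. Speed limits (rad/s): [2.79, 2.79, 3.14, 3.14, 3.14, 3.14].

### API

Orientations are given as [roll, pitch, yaw] about the fixed x, y, z axes, in that order (R = Rz(yaw) Ry(pitch) Rx(roll)).
In Python, from bench import ctrl gives the robot as it stands.
- The arm moves only by the shell command python3 -m inch 'ROWS' [FORCE]. ROWS is JSON, a list of rows, each an object of numbers: "hand": the opening, from 0 (shut) to 1 (fully open); "dx", "dy", "dz": the shift along the world's x, y, z normalised to -1 to 1, where 1 is 50 cm; "wx", "wy", "wz": the turn, a rotation vector about the world's x, y, z normalised to -1 to 1, where 1 is 180 degrees. A call has 1 to 20 rows; each row is the pose to reach, as a shift and turn from the pose commanded when the call began, turning the shorter way round; what a row does not reach only later rows make up. A row lasts 1/12 s, in which the tool goes at most 41.7 mm and 7.16 degrees, less where a joint would pass 70% of its speed; a pose out of reach is approached as far as the arm can. A call with a number of a shift or a turn outside -1 to 1 is refused whole. A call with a gripper value outside its range is refused whole. The fingers move at their own pace and stop on an object; FORCE is the grip in N (left out, the last holds). Time passes only in rows, so rows that repeat a pose let the fingers close. It gives the time, the measured TCP pose, the force, the opening and the grip force at its end, in the units of the state.
- ctrl.get_state(): the state, without advancing time (a new reading comes with each control period).
- ctrl.read_camera(name): name is "scene" or "top"; returns the picture (384x512x3 uint8, red, green, blue); there is no depth.
- ctrl.calibration(name): a dict with "K" (3x3 intrinsics, pixels), "k1" (the pictures are not rectified: a ray, as slopes to the right and down, at radius r is drawn at 1 + k1 r^2 times it, then the intrinsics apply), "extrinsics" (4x4, takes a point from camera to world coordinates). Camera axes: x right, y up, looking along -z (the intrinsics and any distortion apply to the point x, -y, -z); pixel columns grow to the right and rows downward; lengths in m; the calibration is good to about 2 mm. A picture is of the moment at which its call begins. calibration takes no time and is no camera call.
- ctrl.close_job(): hands the job in; it is judged then, once.
The state is a dict: "clock": time; "q": joint angles; "qvel": joint speeds; "joint_torque": joint torques, N m; "position": TCP position; "ee_rot": TCP orientation; "contact_force": force on the tool from outside, world axes, zero at the start; "torque": the same for the moment, N m; "opening": finger opening in m; "finger_force": force on a finger pad.
Only numpy, scipy, OpenCV 4.12 (cv2) and the standard library are available. Lean on these libraries where they do the work, as an engineer would, in place of code of your own. Each camera call takes 0.05 s, during which the arm holds its last target. There are 200 camera calls.

## Working session

There is one attempt and no reset: what is moved stays moved. The work goes in short steps, Python scripts to look and compute and a shell command to move; the robot and the scene stay as the last step left them, time stands still between calls to the robot, and variables do not carry over. Pictures are saved under pics/ and viewed, at most 14 in all, crops included, and the job is handed in when it is done.

```bash
ls; mkdir -p pics; cat > h.py <<'E'
import numpy as np, cv2
from bench import ctrl
def snap(cam,name):
    im=ctrl.read_camera(cam); cv2.imwrite(f'pics/{name}.png',cv2.cvtColor(im,cv2.COLOR_RGB2BGR)); return im
def px2w(cam,uv,z):
    c=ctrl.calibration(cam);K=np.array(c['K']);E=np.array(c['extrinsics'])
    out=[]
    for u,v in np.atleast_2d(uv):
        d=np.array([(u-K[0,2])/K[0,0],(v-K[1,2])/K[1,1]]);s=d.copy()
        for _ in range(20): s=d/(1+c['k1']*(s@s))
        r=E[:3,:3]@np.array([s[0],-s[1],-1]);o=E[:3,3]
        out.append(o+r*(z-o[2])/r[2])
    return np.array(out)
def w2px(cam,P):
    c=ctrl.calibration(cam);K=np.array(c['K']);E=np.array(c['extrinsics'])
    p=(np.atleast_2d(P)-E[:3,3])@E[:3,:3]
    s=np.c_[p[:,0]/-p[:,2],-p[:,1]/-p[:,2]]; s=s*(1+c['k1']*(s**2).sum(1,keepdims=True))
    return s@K[:2,:2].T+K[:2,2]
E
python3 - <<'E'
from h import *
a=snap('top','top0');b=snap('scene','scene0')
for n in('top','scene'):
    c=ctrl.calibration(n);print(n,np.round(c['K'],1).tolist(),c['k1'],np.round(c['extrinsics'],3).tolist())
print(ctrl.get_state())
E
```

```text
pics
top [[421.4, 0.0, 251.9], [0.0, 421.4, 191.7], [0.0, 0.0, 1.0]] -0.07775226217465693 [[-0.024, 0.995, -0.101, 0.382], [-1.0, -0.024, -0.001, -0.07], [-0.004, 0.101, 0.995, 1.533], [0.0, 0.0, 0.0, 1.0]]
scene [[416.2, 0.0, 261.7], [0.0, 416.2, 194.7], [0.0, 0.0, 1.0]] -0.048087444065207645 [[-0.661, -0.504, 0.556, 1.279], [0.75, -0.458, 0.476, 0.597], [0.015, 0.732, 0.681, 1.05], [0.0, 0.0, 0.0, 1.0]]
{'clock': 0.1, 'q': array([-1.43248375e+00,  5.28372009e-01,  1.43375925e+00, -3.11362420e-05,
        1.18139038e+00, -1.78505235e-01]), 'qvel': array([-0.00047378, -0.00299771, -0.00314174,  0.00066191, -0.00059126,
       -0.00044294]), 'joint_torque': array([-8.24945491e-04, -4.40985489e+01, -1.77150786e+01,  6.33960497e-02,
        5.33821760e-02, -3.60972274e-05]), 'position': array([ 0.19464792, -0.59328302,  0.24667491]), 'ee_rot': array([-3.13968921e+00, -3.14182615e-04,  3.16829362e-01]), 'contact_force': array([-0.22087319, -0.15013414,  0.1003996 ]), 'torque': array([-0.03985274,  0.0143483 ,  0.02391647]), 'finger_force': 0.0, 'opening': 0.08739717420843303}
```

View pics/top0.png

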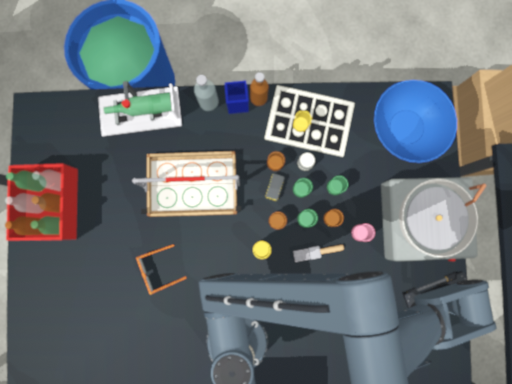

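View pics/scene0.png

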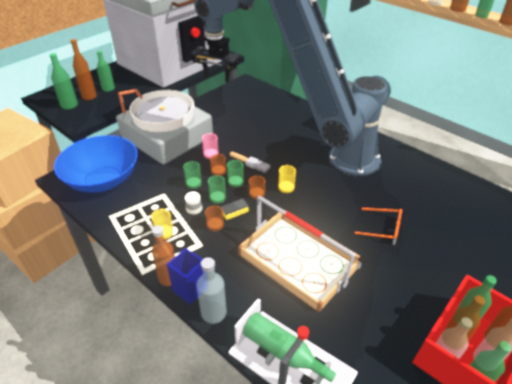

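```bash
python3 - <<'E'
import cv2
a=cv2.imread('pics/top0.png')
c=cv2.resize(a[140:265,130:385],None,fx=3.1,fy=3.1,interpolation=cv2.INTER_CUBIC);cv2.imwrite('pics/crop0.png',c)
E
```

```text
(no output)
```

View pics/crop0.png

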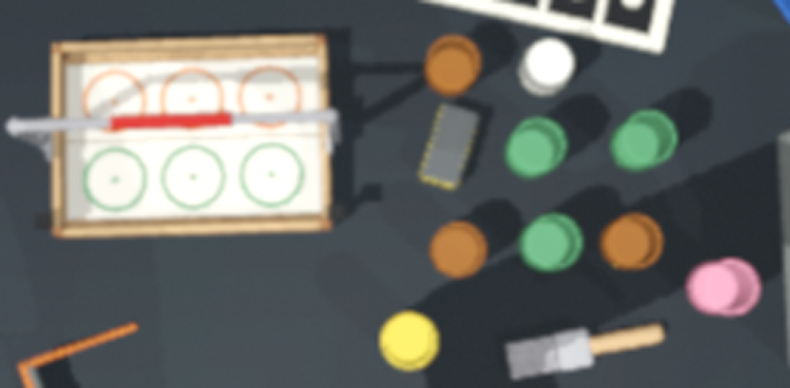

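The crop shows the tray (handle upright, green row nearer, amber row farther). Tumblers in full-image pixels:
- Green: (303,187), (308,217) and (338,185).
- Amber: (276,160), (278,220) and (334,217).

Look-alikes to leave alone: yellow (262,250), pink (363,232), yellow in the rack (302,121), and the white jar (307,160). All six tumblers are present.

```bash
cat >> h.py <<'E'
from scipy.optimize import minimize
TH=np.linspace(0,2*np.pi,40)
def sil(cam,xy,h,z0=0,ss=4):
    P=[[xy[0]+.03*np.cos(t),xy[1]+.03*np.sin(t),z] for z in(z0,z0+h) for t in TH]
    return cv2.convexHull(w2px(cam,P).astype(np.float32))
def mask(im,col):
    hsv=cv2.cvtColor(im,cv2.COLOR_RGB2HSV);H,S,V=cv2.split(hsv)
    m=((H>55)&(H<85)&(S>90)&(V>50)) if col=='g' else ((H>5)&(H<19)&(S>120)&(V>60))
    return m.astype(np.uint8)
def fit(im,col,xy,cam='top',z0=0):
    """match centroid of silhouette and mask"""
    h=.085 if col=='g' else .065
    n,l,st,ce=cv2.connectedComponentsWithStats(mask(im,col))
    hull=sil(cam,xy,h,z0);t=hull.reshape(-1,2).mean(0)
    ok=[i for i in range(1,n) if st[i,4]>60]
    i=min(ok,key=lambda i:np.hypot(*(ce[i]-t)))
    xy=np.array(xy,float)
    for _ in range(6):
        M=cv2.moments(sil(cam,xy,h,z0));c=np.array([M['m10'],M['m01']])/M['m00']
        xy+=(px2w(cam,[ce[i]],.04)-px2w(cam,[c],.04))[0,:2]
    return xy,st[i,4],cv2.contourArea(sil(cam,xy,h,z0)),ce[i]
E
cat > meas.py <<'E'
from h import *
im=ctrl.read_camera('top')
for n,col,p in [('g1','g',(303,187)),('g2','g',(308,217)),('g3','g',(338,185)),('a1','a',(276,160)),('a2','a',(278,220)),('a3','a',(334,217))]:
    g=px2w('top',[p],.05)[0,:2]; xy,a,b,c=fit(im,col,g); print(n,np.round(xy,4),a,round(b),np.round(c,1))
E
python3 meas.py; python3 - <<'E'
from h import *
d=np.array([(115,180),(193,177),(271,175),(114,101),(192,99),(270,97)])/3.1+[130,140]
im=cv2.cvtColor(cv2.imread('pics/top0.png'),cv2.COLOR_BGR2RGB)
hsv=cv2.cvtColor(im,cv2.COLOR_RGB2HSV)
for cam in['top']:
    W=px2w(cam,d-.35,.012)[:,:2];print(np.round(W,4).tolist())
L=np.array([[-46,92],[-46,0],[-46,-92],[46,92],[46,0],[46,-92]])/1000
A,B=L-L.mean(0),W-W.mean(0)
H=A.T@B;th=np.arctan2(H[0,1]-H[1,0],H[0,0]+H[1,1]);R=np.array([[np.cos(th),-np.sin(th)],[np.sin(th),np.cos(th)]])
T=W.mean(0);print('tray',T,th);print('res mm',np.round((W-(L@R.T+T))*1e3,1).tolist());print('rings',np.round(L@R.T+T,4).tolist())
corn=np.array([[x,y] for x in(-.111,.111) for y in(-.158,.158)])@R.T+T
print('corners px',np.round(w2px('top',np.c_[corn,np.full(4,.04)]),1).tolist())
print('bar px',w2px('top',[[*T,.165]]).round(1), 'scene rings',w2px('scene',np.c_[L@R.T+T,np.full(6,.012)]).round(0).tolist(),w2px('scene',[[*T,.165]]).round(1))
print('jar',px2w('top',[(307,160)],.06),'block',px2w('top',[(275,187)],.028),'brush',px2w('top',[(318,252)],.02),'yel',px2w('top',[(262,250)],.06),'gog',px2w('top',[(160,270)],.03))
E
```

```text
g1 [ 0.5452 -0.2475] 301 286 [302.5 187.1]
g2 [ 0.4355 -0.2609] 315 280 [307.5 218. ]
g3 [ 0.5507 -0.3721] 328 311 [337.4 184.8]
a1 [ 0.6444 -0.1553] 274 268 [275.5 160.7]
a2 [ 0.4309 -0.1559] 258 244 [277.6 220.1]
a3 [ 0.4348 -0.3552] 295 280 [333.4 217.7]
[[0.5227, 0.2425], [0.524, 0.1506], [0.5241, 0.059], [0.6164, 0.2434], [0.6163, 0.1509], [0.6164, 0.0588]]
tray [0.56998404 0.15085706] 0.003850137971787469
res mm [[-0.9, -0.2], [0.0, -0.1], [-0.2, 0.3], [0.7, 0.4], [0.4, -0.1], [0.0, -0.3]]
rings [[0.5236, 0.2427], [0.524, 0.1507], [0.5243, 0.0587], [0.6156, 0.243], [0.616, 0.151], [0.6163, 0.059]]
corners px [[235.4, 213.1], [146.9, 215.4], [234.0, 151.4], [146.7, 154.1]]
bar px [[184.9 178.6]] scene rings [[331.0, 264.0], [308.0, 249.0], [286.0, 235.0], [314.0, 283.0], [290.0, 266.0], [268.0, 251.0]] [[303.1 224.6]]
jar [[ 0.64034528 -0.26574419  0.06      ]] block [[ 0.55039737 -0.15110266  0.028     ]] brush [[ 0.31433065 -0.29821193  0.02      ]] yel [[ 0.32806823 -0.09787013  0.06      ]] gog [[0.26437857 0.26462301 0.03      ]]
```

```bash
python3 -m inch '[{"dx":0.38,"dy":0.74,"wz":0.4,"hand":1},{"dx":0.38,"dy":0.74,"wz":0.4,"hand":1},{"dx":0.38,"dy":0.74,"wz":0.4,"hand":1},{"dx":0.38,"dy":0.74,"wz":0.4,"hand":1},{"dx":0.38,"dy":0.74,"wz":0.4,"hand":1},{"dx":0.38,"dy":0.74,"wz":0.4,"hand":1},{"dx":0.38,"dy":0.74,"wz":0.4,"hand":1},{"dx":0.38,"dy":0.74,"wz":0.4,"hand":1},{"dx":0.38,"dy":0.74,"wz":0.4,"hand":1},{"dx":0.38,"dy":0.74,"wz":0.4,"hand":1},{"dx":0.38,"dy":0.74,"wz":0.4,"hand":1},{"dx":0.38,"dy":0.74,"wz":0.4,"hand":1},{"dx":0.38,"dy":0.74,"wz":0.4,"hand":1},{"dx":0.38,"dy":0.74,"wz":0.4,"hand":1}]' 20
```

```text
$[0]: bad value
```

```bash
python3 -m inch '[{"dx":0.38,"dy":0.74,"dz":0,"wx":0,"wy":0,"wz":0.4,"hand":1},{"dx":0.38,"dy":0.74,"dz":0,"wx":0,"wy":0,"wz":0.4,"hand":1},{"dx":0.38,"dy":0.74,"dz":0,"wx":0,"wy":0,"wz":0.4,"hand":1},{"dx":0.38,"dy":0.74,"dz":0,"wx":0,"wy":0,"wz":0.4,"hand":1},{"dx":0.38,"dy":0.74,"dz":0,"wx":0,"wy":0,"wz":0.4,"hand":1},{"dx":0.38,"dy":0.74,"dz":0,"wx":0,"wy":0,"wz":0.4,"hand":1},{"dx":0.38,"dy":0.74,"dz":0,"wx":0,"wy":0,"wz":0.4,"hand":1},{"dx":0.38,"dy":0.74,"dz":0,"wx":0,"wy":0,"wz":0.4,"hand":1},{"dx":0.38,"dy":0.74,"dz":0,"wx":0,"wy":0,"wz":0.4,"hand":1},{"dx":0.38,"dy":0.74,"dz":0,"wx":0,"wy":0,"wz":0.4,"hand":1},{"dx":0.38,"dy":0.74,"dz":0,"wx":0,"wy":0,"wz":0.4,"hand":1},{"dx":0.38,"dy":0.74,"dz":0,"wx":0,"wy":0,"wz":0.4,"hand":1},{"dx":0.38,"dy":0.74,"dz":0,"wx":0,"wy":0,"wz":0.4,"hand":1}]' 20
```

```text
clock: 1.23
position: [0.385, -0.2241, 0.2476]
ee_rot: [3.141, 0.001, 1.574]
contact_force: [0.6, 0.2, 0.1]
opening: 0.0869
finger_force: 0.0
```

```bash
python3 -m inch '[{"dx":0.37,"dy":0.75,"dz":0,"wx":0,"wy":0,"wz":0,"hand":1},{"dx":0.37,"dy":0.75,"dz":0,"wx":0,"wy":0,"wz":0,"hand":1},{"dx":0.37,"dy":0.75,"dz":0,"wx":0,"wy":0,"wz":0,"hand":1},{"dx":0.37,"dy":0.75,"dz":0,"wx":0,"wy":0,"wz":0,"hand":1},{"dx":0.37,"dy":0.75,"dz":0,"wx":0,"wy":0,"wz":0,"hand":1},{"dx":0.37,"dy":0.75,"dz":0,"wx":0,"wy":0,"wz":0,"hand":1},{"dx":0.37,"dy":0.75,"dz":0,"wx":0,"wy":0,"wz":0,"hand":1},{"dx":0.37,"dy":0.75,"dz":0,"wx":0,"wy":0,"wz":0,"hand":1},{"dx":0.37,"dy":0.75,"dz":0,"wx":0,"wy":0,"wz":0,"hand":1},{"dx":0.37,"dy":0.75,"dz":0,"wx":0,"wy":0,"wz":0,"hand":1},{"dx":0.37,"dy":0.75,"dz":0,"wx":0,"wy":0,"wz":0,"hand":1},{"dx":0.37,"dy":0.75,"dz":0,"wx":0,"wy":0,"wz":0,"hand":1},{"dx":0.37,"dy":0.75,"dz":-0.04,"wx":0,"wy":0,"wz":0,"hand":1},{"dx":0.37,"dy":0.75,"dz":-0.08,"wx":0,"wy":0,"wz":0,"hand":1},{"dx":0.37,"dy":0.75,"dz":-0.12,"wx":0,"wy":0,"wz":0,"hand":1},{"dx":0.37,"dy":0.75,"dz":-0.152,"wx":0,"wy":0,"wz":0,"hand":1},{"dx":0.37,"dy":0.75,"dz":-0.152,"wx":0,"wy":0,"wz":0,"hand":1}]' 20
python3 -c "
from h import *
a=snap('scene','s1');cv2.imwrite('pics/s1c.png',cv2.resize(cv2.imread('pics/s1.png')[120:320,200:420],None,fx=2.5,fy=2.5))"
```

```text
clock: 2.65
position: [0.5672, 0.1478, 0.1681]
ee_rot: [-3.133, 0.001, 1.569]
contact_force: [-0.5, -0.1, -0.1]
opening: 0.0869
finger_force: 0.0
```

View pics/s1c.png

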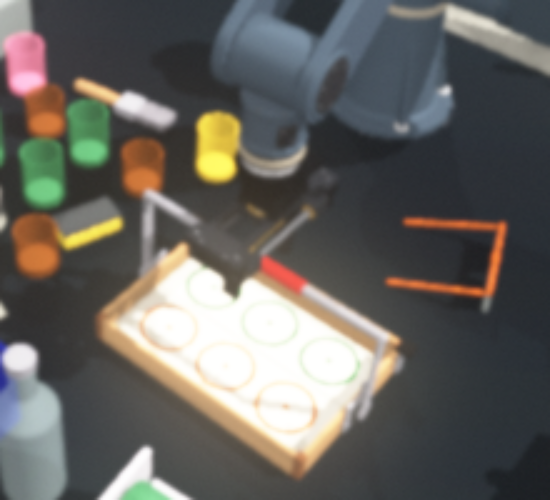

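The gripper straddles the red grip (crop ≈(240,270)). Closing on it and following the arc down.

```bash
python3 -m inch '[{"dx":0,"dy":0,"dz":0,"wx":0,"wy":0,"wz":0,"hand":0},{"dx":0,"dy":0,"dz":0,"wx":0,"wy":0,"wz":0,"hand":0},{"dx":0,"dy":0,"dz":0,"wx":0,"wy":0,"wz":0,"hand":0},{"dx":0,"dy":0,"dz":0,"wx":0,"wy":0,"wz":0,"hand":0},{"dx":0,"dy":0,"dz":0,"wx":0,"wy":0,"wz":0,"hand":0},{"dx":0,"dy":0,"dz":0,"wx":0,"wy":0,"wz":0,"hand":0},{"dx":0,"dy":0,"dz":0,"wx":0,"wy":0,"wz":0,"hand":0},{"dx":0,"dy":0,"dz":0,"wx":0,"wy":0,"wz":0,"hand":0}]' 20
```

```text
clock: 3.37
position: [0.5697, 0.1513, 0.1717]
ee_rot: [3.141, 0.0, 1.574]
contact_force: [-0.2, -0.3, 0.0]
opening: 0.0415
finger_force: 0.0
```

```bash
python3 -m inch '[{"dx":0,"dy":0,"dz":0,"wx":0,"wy":0,"wz":0,"hand":0},{"dx":0,"dy":0,"dz":0,"wx":0,"wy":0,"wz":0,"hand":0},{"dx":0,"dy":0,"dz":0,"wx":0,"wy":0,"wz":0,"hand":0},{"dx":0,"dy":0,"dz":0,"wx":0,"wy":0,"wz":0,"hand":0},{"dx":0,"dy":0,"dz":0,"wx":0,"wy":0,"wz":0,"hand":0},{"dx":0,"dy":0,"dz":0,"wx":0,"wy":0,"wz":0,"hand":0},{"dx":0,"dy":0,"dz":0,"wx":0,"wy":0,"wz":0,"hand":0}]' 20; python3 -m inch '[{"dx":-0.02,"dy":0,"dz":-0.001,"wx":0,"wy":0,"wz":0,"hand":0},{"dx":-0.04,"dy":0,"dz":-0.003,"wx":0,"wy":0,"wz":0,"hand":0},{"dx":-0.06,"dy":0,"dz":-0.007,"wx":0,"wy":0,"wz":0,"hand":0},{"dx":-0.08,"dy":0,"dz":-0.012,"wx":0,"wy":0,"wz":0,"hand":0},{"dx":-0.099,"dy":0,"dz":-0.019,"wx":0,"wy":0,"wz":0,"hand":0},{"dx":-0.117,"dy":0,"dz":-0.027,"wx":0,"wy":0,"wz":0,"hand":0},{"dx":-0.135,"dy":0,"dz":-0.036,"wx":0,"wy":0,"wz":0,"hand":0},{"dx":-0.152,"dy":0,"dz":-0.047,"wx":0,"wy":0,"wz":0,"hand":0},{"dx":-0.169,"dy":0,"dz":-0.059,"wx":0,"wy":0,"wz":0,"hand":0},{"dx":-0.184,"dy":0,"dz":-0.072,"wx":0,"wy":0,"wz":0,"hand":0},{"dx":-0.198,"dy":0,"dz":-0.087,"wx":0,"wy":0,"wz":0,"hand":0},{"dx":-0.2115,"dy":0,"dz":-0.102,"wx":0,"wy":0,"wz":0,"hand":0},{"dx":-0.223,"dy":0,"dz":-0.118,"wx":0,"wy":0,"wz":0,"hand":0},{"dx":-0.234,"dy":0,"dz":-0.134,"wx":0,"wy":0,"wz":0,"hand":0},{"dx":-0.246,"dy":0,"dz":-0.16,"wx":0,"wy":0,"wz":0,"hand":0},{"dx":-0.2535,"dy":0,"dz":-0.177,"wx":0,"wy":0,"wz":0,"hand":0},{"dx":-0.2535,"dy":0,"dz":-0.177,"wx":0,"wy":0,"wz":0,"hand":0},{"dx":-0.2535,"dy":0,"dz":-0.177,"wx":0,"wy":0,"wz":0,"hand":0},{"dx":-0.2535,"dy":0,"dz":-0.177,"wx":0,"wy":0,"wz":0,"hand":0}]'
```

```text
clock: 3.95
position: [0.5696, 0.1511, 0.1715]
ee_rot: [-3.141, -0.0, 1.573]
contact_force: [-0.5, 0.4, -0.0]
opening: 0.0171
finger_force: 20.0
clock: 5.53
position: [0.4429, 0.1513, 0.0825]
ee_rot: [-3.141, -0.0, 1.573]
contact_force: [3.3, 1.4, -5.4]
opening: 0.0172
finger_force: 20.0
```

```bash
python3 -m inch '[{"dx":0,"dy":0,"dz":0,"wx":0,"wy":0,"wz":0,"hand":0.4},{"dx":0,"dy":0,"dz":0,"wx":0,"wy":0,"wz":0,"hand":0.4},{"dx":0,"dy":0,"dz":0,"wx":0,"wy":0,"wz":0,"hand":0.4},{"dx":0,"dy":0,"dz":0,"wx":0,"wy":0,"wz":0,"hand":0.4},{"dx":0,"dy":0,"dz":0.06,"wx":0,"wy":0,"wz":0,"hand":0.4},{"dx":0,"dy":0,"dz":0.12,"wx":0,"wy":0,"wz":0,"hand":0.6},{"dx":0,"dy":0,"dz":0.2,"wx":0,"wy":0,"wz":0,"hand":1},{"dx":0,"dy":0,"dz":0.24,"wx":0,"wy":0,"wz":0,"hand":1},{"dx":0,"dy":-0.08,"dz":0.24,"wx":0,"wy":0,"wz":0,"hand":1},{"dx":0,"dy":-0.16,"dz":0.24,"wx":0,"wy":0,"wz":0,"hand":1},{"dx":0,"dy":-0.24,"dz":0.24,"wx":0,"wy":0,"wz":0,"hand":1},{"dx":0,"dy":-0.32,"dz":0.24,"wx":0,"wy":0,"wz":0,"hand":1},{"dx":0,"dy":-0.4,"dz":0.24,"wx":0,"wy":0,"wz":0,"hand":1},{"dx":0,"dy":-0.4,"dz":0.24,"wx":0,"wy":0,"wz":0,"hand":1}]'
cat > meas.py <<'E'
from h import *
import sys
im=snap('top',sys.argv[1])
for n,col,p in [('g1','g',(303,187)),('g2','g',(308,217)),('g3','g',(338,185)),('a1','a',(276,160)),('a2','a',(278,220)),('a3','a',(334,217))]:
    g=px2w('top',[p],.05)[0,:2]; xy,a,b,c=fit(im,col,g); print(n,np.round(xy,4),a,round(b),np.round(c,1))
s=ctrl.get_state();print(s['position'].round(4),s['ee_rot'].round(3))
E
python3 meas.py t2; python3 -c "
from h import *
R=mask=None
im=cv2.cvtColor(cv2.imread('pics/t2.png'),cv2.COLOR_BGR2HSV);m=((im[...,0]<6)|(im[...,0]>174))&(im[...,1]>150)&(im[...,2]>90)
v,u=np.nonzero(m[150:225,146:240]);print('red',u.mean()+146,v.mean()+150,len(u),w2px('top',[[.443,.1505,.076]]))"
```

```text
clock: 6.7
position: [0.4441, -0.0554, 0.2035]
ee_rot: [3.139, 0.004, 1.566]
contact_force: [0.2, -0.7, -0.2]
opening: 0.084
finger_force: 0.0
g1 [ 0.5446 -0.2472] 316 286 [302.5 187.3]
g2 [ 0.4359 -0.26  ] 326 280 [307.2 217.8]
g3 [ 0.5502 -0.3713] 349 311 [337.1 184.9]
a1 [ 0.6445 -0.1555] 272 268 [275.6 160.7]
a2 [ 0.4305 -0.1564] 256 244 [277.8 220.2]
a3 [ 0.4355 -0.3551] 289 280 [333.4 217.4]
[ 0.4432 -0.0524  0.2033] [3.141e+00 1.000e-03 1.566e+00]
red 189.1957671957672 218.3968253968254 189 [[189.48590104 218.391337  ]]
```

Handle down is confirmed: the red grip is at (189.2,218.4), where the folded pose predicts. Now g2.

```bash
python3 -m inch '[{"dx":-0.015,"dy":-0.08,"dz":0,"wx":0,"wy":0,"wz":0,"hand":1},{"dx":-0.015,"dy":-0.16,"dz":0,"wx":0,"wy":0,"wz":0,"hand":1},{"dx":-0.015,"dy":-0.24,"dz":0,"wx":0,"wy":0,"wz":0,"hand":1},{"dx":-0.015,"dy":-0.32,"dz":0,"wx":0,"wy":0,"wz":0,"hand":1},{"dx":-0.015,"dy":-0.4,"dz":0,"wx":0,"wy":0,"wz":0,"hand":1},{"dx":-0.015,"dy":-0.42,"dz":0,"wx":0,"wy":0,"wz":0,"hand":1},{"dx":-0.015,"dy":-0.42,"dz":-0.03,"wx":0,"wy":0,"wz":0,"hand":1},{"dx":-0.015,"dy":-0.42,"dz":-0.09,"wx":0,"wy":0,"wz":0,"hand":1},{"dx":-0.015,"dy":-0.42,"dz":-0.15,"wx":0,"wy":0,"wz":0,"hand":1},{"dx":-0.015,"dy":-0.42,"dz":-0.21,"wx":0,"wy":0,"wz":0,"hand":1},{"dx":-0.015,"dy":-0.42,"dz":-0.26,"wx":0,"wy":0,"wz":0,"hand":1},{"dx":-0.015,"dy":-0.42,"dz":-0.272,"wx":0,"wy":0,"wz":0,"hand":1},{"dx":-0.015,"dy":-0.42,"dz":-0.272,"wx":0,"wy":0,"wz":0,"hand":0.5},{"dx":-0.015,"dy":-0.42,"dz":-0.272,"wx":0,"wy":0,"wz":0,"hand":0.5},{"dx":-0.015,"dy":-0.42,"dz":-0.272,"wx":0,"wy":0,"wz":0,"hand":0.5},{"dx":-0.015,"dy":-0.42,"dz":-0.272,"wx":0,"wy":0,"wz":0,"hand":0.5},{"dx":-0.015,"dy":-0.42,"dz":-0.272,"wx":0,"wy":0,"wz":0,"hand":0.5},{"dx":-0.015,"dy":-0.42,"dz":-0.272,"wx":0,"wy":0,"wz":0,"hand":0.5},{"dx":-0.015,"dy":-0.42,"dz":-0.272,"wx":0,"wy":0,"wz":0,"hand":0.5}]' 25
```

```text
clock: 8.33
position: [0.4356, -0.2591, 0.0684]
ee_rot: [3.141, 0.001, 1.574]
contact_force: [-2.0, 1.2, 7.3]
opening: 0.0598
finger_force: 25.0
```

```bash
python3 -m inch '[{"dx":0,"dy":0,"dz":0.02,"wx":0,"wy":0,"wz":0,"hand":0.5},{"dx":0,"dy":0,"dz":0.06,"wx":0,"wy":0,"wz":0,"hand":0.5},{"dx":0,"dy":0,"dz":0.12,"wx":0,"wy":0,"wz":0,"hand":0.5},{"dx":0,"dy":0,"dz":0.18,"wx":0,"wy":0,"wz":0,"hand":0.5},{"dx":0,"dy":0,"dz":0.23,"wx":0,"wy":0,"wz":0,"hand":0.5},{"dx":0.01,"dy":0.05,"dz":0.25,"wx":0,"wy":0,"wz":0,"hand":0.5},{"dx":0.02,"dy":0.12,"dz":0.25,"wx":0,"wy":0,"wz":0,"hand":0.5},{"dx":0.04,"dy":0.19,"dz":0.25,"wx":0,"wy":0,"wz":0,"hand":0.5},{"dx":0.06,"dy":0.26,"dz":0.25,"wx":0,"wy":0,"wz":0,"hand":0.5},{"dx":0.08,"dy":0.33,"dz":0.25,"wx":0,"wy":0,"wz":0,"hand":0.5},{"dx":0.1,"dy":0.4,"dz":0.25,"wx":0,"wy":0,"wz":0,"hand":0.5},{"dx":0.12,"dy":0.47,"dz":0.25,"wx":0,"wy":0,"wz":0,"hand":0.5},{"dx":0.14,"dy":0.54,"dz":0.25,"wx":0,"wy":0,"wz":0,"hand":0.5},{"dx":0.16,"dy":0.61,"dz":0.25,"wx":0,"wy":0,"wz":0,"hand":0.5},{"dx":0.176,"dy":0.68,"dz":0.25,"wx":0,"wy":0,"wz":0,"hand":0.5},{"dx":0.176,"dy":0.75,"dz":0.25,"wx":0,"wy":0,"wz":0,"hand":0.5},{"dx":0.176,"dy":0.82,"dz":0.25,"wx":0,"wy":0,"wz":0,"hand":0.5},{"dx":0.176,"dy":0.89,"dz":0.25,"wx":0,"wy":0,"wz":0,"hand":0.5},{"dx":0.176,"dy":0.95,"dz":0.25,"wx":0,"wy":0,"wz":0,"hand":0.5},{"dx":0.176,"dy":0.98,"dz":0.25,"wx":0,"wy":0,"wz":0,"hand":0.5}]'
```

```text
clock: 10.0
position: [0.5227, 0.2347, 0.1926]
ee_rot: [3.141, -0.002, 1.576]
contact_force: [0.6, -1.1, -2.2]
opening: 0.0597
finger_force: 25.0
```

```bash
python3 meas.py t3; python3 -c "
import cv2;a=cv2.imread('pics/t3.png')
cv2.imwrite('pics/t3c.png',cv2.resize(a[130:265,130:385],None,fx=3,fy=3,interpolation=cv2.INTER_CUBIC))"
```

```text
g1 [ 0.5446 -0.2469] 322 286 [302.4 187.3]
g2 [ 0.5446 -0.2469] 322 286 [302.4 187.3]
g3 [ 0.5508 -0.371 ] 341 311 [337.1 184.8]
a1 [ 0.6454 -0.1549] 283 268 [275.4 160.4]
a2 [ 0.4305 -0.1556] 263 244 [277.5 220.2]
a3 [ 0.4354 -0.3556] 281 280 [333.6 217.5]
[0.5228 0.2362 0.1927] [ 3.140e+00 -3.000e-03  1.577e+00]
```

View pics/t3c.png

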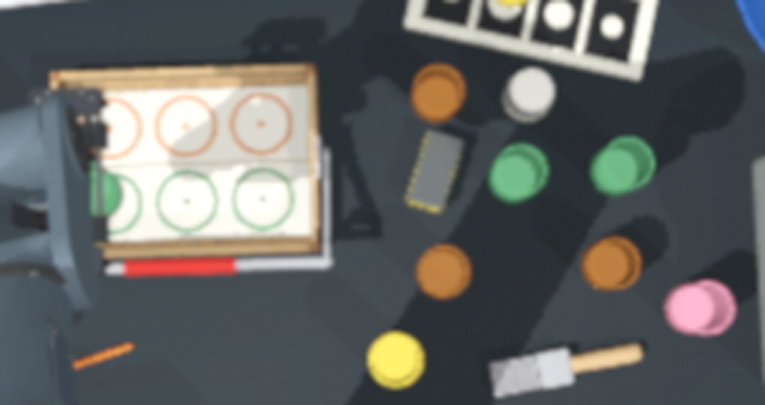

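The picture shows g2 held over the left green ring (crop ≈(105,195)), the handle down at crop y≈265, and the other tumblers unmoved.

```bash
python3 -m inch '[{"dx":0,"dy":0,"dz":0,"wx":0,"wy":0,"wz":0,"hand":0.5},{"dx":0,"dy":0,"dz":0,"wx":0,"wy":0,"wz":0,"hand":0.5},{"dx":0,"dy":0,"dz":0,"wx":0,"wy":0,"wz":0,"hand":0.5}]'
```

```text
clock: 10.3
position: [0.5233, 0.2301, 0.1922]
ee_rot: [-3.141, 0.0, 1.572]
contact_force: [-0.3, -0.6, -2.1]
opening: 0.0596
finger_force: 25.0
```

```bash
python3 -m inch '[{"dx":0,"dy":0.027,"dz":-0.01,"wx":0,"wy":0,"wz":0,"hand":0.5},{"dx":0,"dy":0.027,"dz":-0.05,"wx":0,"wy":0,"wz":0,"hand":0.5},{"dx":0,"dy":0.027,"dz":-0.1,"wx":0,"wy":0,"wz":0,"hand":0.5},{"dx":0,"dy":0.027,"dz":-0.15,"wx":0,"wy":0,"wz":0,"hand":0.5},{"dx":0,"dy":0.027,"dz":-0.18,"wx":0,"wy":0,"wz":0,"hand":0.5},{"dx":0,"dy":0.027,"dz":-0.2,"wx":0,"wy":0,"wz":0,"hand":0.5},{"dx":0,"dy":0.027,"dz":-0.212,"wx":0,"wy":0,"wz":0,"hand":0.5},{"dx":0,"dy":0.027,"dz":-0.216,"wx":0,"wy":0,"wz":0,"hand":0.5},{"dx":0,"dy":0.027,"dz":-0.219,"wx":0,"wy":0,"wz":0,"hand":0.5},{"dx":0,"dy":0.027,"dz":-0.222,"wx":0,"wy":0,"wz":0,"hand":0.5},{"dx":0,"dy":0.027,"dz":-0.222,"wx":0,"wy":0,"wz":0,"hand":0.5},{"dx":0,"dy":0.027,"dz":-0.222,"wx":0,"wy":0,"wz":0,"hand":0.5}]'
```

```text
clock: 11.3
position: [0.524, 0.2448, 0.0818]
ee_rot: [3.14, -0.0, 1.573]
contact_force: [0.3, -1.0, -1.7]
opening: 0.0597
finger_force: 25.0
```

```bash
python3 -m inch '[{"dx":0,"dy":-0.001,"dz":-0.002,"wx":0,"wy":0,"wz":0,"hand":0.5},{"dx":0,"dy":-0.001,"dz":-0.004,"wx":0,"wy":0,"wz":0,"hand":0.5},{"dx":0,"dy":-0.001,"dz":-0.004,"wx":0,"wy":0,"wz":0,"hand":0.5}]'
python3 -m inch '[{"dx":0,"dy":0,"dz":0,"wx":0,"wy":0,"wz":0,"hand":0.8},{"dx":0,"dy":0,"dz":0,"wx":0,"wy":0,"wz":0,"hand":0.8},{"dx":0,"dy":0,"dz":0,"wx":0,"wy":0,"wz":0,"hand":0.8},{"dx":0,"dy":0,"dz":0.02,"wx":0,"wy":0,"wz":0,"hand":0.8},{"dx":0,"dy":0,"dz":0.08,"wx":0,"wy":0,"wz":0,"hand":0.8},{"dx":0,"dy":0,"dz":0.16,"wx":0,"wy":0,"wz":0,"hand":1},{"dx":0,"dy":0,"dz":0.23,"wx":0,"wy":0,"wz":0,"hand":1},{"dx":0,"dy":-0.07,"dz":0.24,"wx":0,"wy":0,"wz":0,"hand":1},{"dx":0,"dy":-0.15,"dz":0.24,"wx":0,"wy":0,"wz":0,"hand":1},{"dx":0,"dy":-0.23,"dz":0.24,"wx":0,"wy":0,"wz":0,"hand":1},{"dx":0,"dy":-0.31,"dz":0.24,"wx":0,"wy":0,"wz":0,"hand":1},{"dx":0,"dy":-0.39,"dz":0.24,"wx":0,"wy":0,"wz":0,"hand":1},{"dx":0,"dy":-0.47,"dz":0.24,"wx":0,"wy":0,"wz":0,"hand":1},{"dx":0,"dy":-0.55,"dz":0.24,"wx":0,"wy":0,"wz":0,"hand":1},{"dx":0,"dy":-0.63,"dz":0.24,"wx":0,"wy":0,"wz":0,"hand":1},{"dx":0,"dy":-0.7,"dz":0.24,"wx":0,"wy":0,"wz":0,"hand":1},{"dx":0,"dy":-0.7,"dz":0.24,"wx":0,"wy":0,"wz":0,"hand":1},{"dx":0,"dy":-0.7,"dz":0.24,"wx":0,"wy":0,"wz":0,"hand":1}]'
cat > meas.py <<'E'
from h import *
import sys
im=snap('top',sys.argv[1])
R=[[0.5236,0.2427],[0.524,0.1507],[0.5243,0.0587],[0.6156,0.243],[0.616,0.151],[0.6163,0.059]]
for col in 'ga':
    h=.085 if col=='g' else .065
    n,l,st,ce=cv2.connectedComponentsWithStats(mask(im,col))
    for i in range(1,n):
        if st[i,4]<150 or not(140<ce[i][0]<360 and 140<ce[i][1]<245): continue
        g=px2w('top',[ce[i]],.05)[0,:2]; z0=.012 if g[1]>-.02 else 0
        xy,a,b,c=fit(im,col,g,z0=z0); d=min(np.hypot(*(xy-r)) for r in R)
        print(col,np.round(xy,4),a,round(b),np.round(c,1),'ring mm %.1f'%(d*1e3) if z0 else '')
s=ctrl.get_state();print(s['position'].round(4),s['ee_rot'].round(3))
E
python3 meas.py t4
```

```text
clock: 11.55
position: [0.5241, 0.2443, 0.0805]
ee_rot: [3.14, -0.0, 1.573]
contact_force: [-0.5, 0.3, 6.0]
opening: 0.06
finger_force: 25.0
clock: 13.05
position: [0.5236, -0.108, 0.1996]
ee_rot: [3.141, 0.0, 1.569]
contact_force: [0.1, 0.3, 0.2]
opening: 0.087
finger_force: 0.0
g [ 0.55   -0.3714] 348 311 [337.2 185. ] 
g [ 0.5445 -0.2476] 310 286 [302.6 187.3] 
a [ 0.4356 -0.3553] 286 280 [333.5 217.4] 
a [ 0.4265 -0.1659] 155 246 [280.5 221.3] 
[ 0.5232 -0.1064  0.1994] [-3.142 -0.     1.571]
```

```bash
python3 -m inch '[{"dx":0.01,"dy":-0.07,"dz":0,"wx":0,"wy":0,"wz":0,"hand":0.9},{"dx":0.02,"dy":-0.14,"dz":0,"wx":0,"wy":0,"wz":0,"hand":0.9},{"dx":0.03,"dy":-0.21,"dz":0,"wx":0,"wy":0,"wz":0,"hand":0.9},{"dx":0.042,"dy":-0.27,"dz":0,"wx":0,"wy":0,"wz":0,"hand":0.9},{"dx":0.042,"dy":-0.283,"dz":0,"wx":0,"wy":0,"wz":0,"hand":0.9},{"dx":0.042,"dy":-0.283,"dz":-0.03,"wx":0,"wy":0,"wz":0,"hand":0.9},{"dx":0.042,"dy":-0.283,"dz":-0.09,"wx":0,"wy":0,"wz":0,"hand":0.9},{"dx":0.042,"dy":-0.283,"dz":-0.15,"wx":0,"wy":0,"wz":0,"hand":0.9},{"dx":0.042,"dy":-0.283,"dz":-0.21,"wx":0,"wy":0,"wz":0,"hand":0.9},{"dx":0.042,"dy":-0.283,"dz":-0.25,"wx":0,"wy":0,"wz":0,"hand":0.9},{"dx":0.042,"dy":-0.283,"dz":-0.263,"wx":0,"wy":0,"wz":0,"hand":0.9},{"dx":0.042,"dy":-0.283,"dz":-0.263,"wx":0,"wy":0,"wz":0,"hand":0.5},{"dx":0.042,"dy":-0.283,"dz":-0.263,"wx":0,"wy":0,"wz":0,"hand":0.5},{"dx":0.042,"dy":-0.283,"dz":-0.263,"wx":0,"wy":0,"wz":0,"hand":0.5},{"dx":0.042,"dy":-0.283,"dz":-0.263,"wx":0,"wy":0,"wz":0,"hand":0.5},{"dx":0.042,"dy":-0.283,"dz":-0.263,"wx":0,"wy":0,"wz":0,"hand":0.5},{"dx":0.042,"dy":-0.283,"dz":-0.263,"wx":0,"wy":0,"wz":0,"hand":0.5},{"dx":0.042,"dy":-0.283,"dz":-0.263,"wx":0,"wy":0,"wz":0,"hand":0.5}]'
```

```text
clock: 14.6
position: [0.5449, -0.2473, 0.0692]
ee_rot: [3.14, 0.001, 1.573]
contact_force: [-1.6, 1.7, 6.9]
opening: 0.0594
finger_force: 25.0
```

```bash
python3 -m inch '[{"dx":0,"dy":0,"dz":0.02,"wx":0,"wy":0,"wz":0,"hand":0.5},{"dx":0,"dy":0,"dz":0.06,"wx":0,"wy":0,"wz":0,"hand":0.5},{"dx":0,"dy":0,"dz":0.12,"wx":0,"wy":0,"wz":0,"hand":0.5},{"dx":0,"dy":0,"dz":0.18,"wx":0,"wy":0,"wz":0,"hand":0.5},{"dx":0,"dy":0.02,"dz":0.23,"wx":0,"wy":0,"wz":0,"hand":0.5},{"dx":-0.01,"dy":0.08,"dz":0.24,"wx":0,"wy":0,"wz":0,"hand":0.5},{"dx":-0.02,"dy":0.15,"dz":0.24,"wx":0,"wy":0,"wz":0,"hand":0.5},{"dx":-0.03,"dy":0.22,"dz":0.24,"wx":0,"wy":0,"wz":0,"hand":0.5},{"dx":-0.042,"dy":0.29,"dz":0.24,"wx":0,"wy":0,"wz":0,"hand":0.5},{"dx":-0.042,"dy":0.36,"dz":0.24,"wx":0,"wy":0,"wz":0,"hand":0.5},{"dx":-0.042,"dy":0.43,"dz":0.24,"wx":0,"wy":0,"wz":0,"hand":0.5},{"dx":-0.042,"dy":0.5,"dz":0.24,"wx":0,"wy":0,"wz":0,"hand":0.5},{"dx":-0.042,"dy":0.57,"dz":0.24,"wx":0,"wy":0,"wz":0,"hand":0.5},{"dx":-0.042,"dy":0.64,"dz":0.24,"wx":0,"wy":0,"wz":0,"hand":0.5},{"dx":-0.042,"dy":0.71,"dz":0.24,"wx":0,"wy":0,"wz":0,"hand":0.5},{"dx":-0.042,"dy":0.76,"dz":0.24,"wx":0,"wy":0,"wz":0,"hand":0.5},{"dx":-0.042,"dy":0.796,"dz":0.24,"wx":0,"wy":0,"wz":0,"hand":0.5},{"dx":-0.042,"dy":0.796,"dz":0.24,"wx":0,"wy":0,"wz":0,"hand":0.5},{"dx":-0.042,"dy":0.796,"dz":0.24,"wx":0,"wy":0,"wz":0,"hand":0.5},{"dx":-0.042,"dy":0.796,"dz":0.24,"wx":0,"wy":0,"wz":0,"hand":0.5}]'
```

```text
clock: 16.27
position: [0.5236, 0.15, 0.1879]
ee_rot: [3.141, 0.001, 1.573]
contact_force: [0.2, -0.7, -3.2]
opening: 0.0597
finger_force: 25.0
```

```bash
python3 -m inch '[{"dx":0.001,"dy":0.001,"dz":-0.04,"wx":0,"wy":0,"wz":0,"hand":0.5},{"dx":0.001,"dy":0.001,"dz":-0.09,"wx":0,"wy":0,"wz":0,"hand":0.5},{"dx":0.001,"dy":0.001,"dz":-0.14,"wx":0,"wy":0,"wz":0,"hand":0.5},{"dx":0.001,"dy":0.001,"dz":-0.175,"wx":0,"wy":0,"wz":0,"hand":0.5},{"dx":0.001,"dy":0.001,"dz":-0.195,"wx":0,"wy":0,"wz":0,"hand":0.5},{"dx":0.001,"dy":0.001,"dz":-0.204,"wx":0,"wy":0,"wz":0,"hand":0.5},{"dx":0.001,"dy":0.001,"dz":-0.208,"wx":0,"wy":0,"wz":0,"hand":0.5},{"dx":0.001,"dy":0.001,"dz":-0.211,"wx":0,"wy":0,"wz":0,"hand":0.5},{"dx":0.001,"dy":0.001,"dz":-0.214,"wx":0,"wy":0,"wz":0,"hand":0.5},{"dx":0.001,"dy":0.001,"dz":-0.214,"wx":0,"wy":0,"wz":0,"hand":0.5}]'
```

```text
clock: 17.1
position: [0.5247, 0.1511, 0.0813]
ee_rot: [3.14, -0.0, 1.573]
contact_force: [-0.1, 0.4, -2.6]
opening: 0.0598
finger_force: 25.0
```

```bash
python3 -m inch '[{"dx":-0.001,"dy":0,"dz":-0.002,"wx":0,"wy":0,"wz":0,"hand":0.5},{"dx":-0.001,"dy":0,"dz":-0.003,"wx":0,"wy":0,"wz":0,"hand":0.5},{"dx":-0.001,"dy":0,"dz":-0.003,"wx":0,"wy":0,"wz":0,"hand":0.8},{"dx":-0.001,"dy":0,"dz":-0.003,"wx":0,"wy":0,"wz":0,"hand":0.8},{"dx":-0.001,"dy":0,"dz":-0.003,"wx":0,"wy":0,"wz":0,"hand":0.8},{"dx":0,"dy":0,"dz":0.02,"wx":0,"wy":0,"wz":0,"hand":0.8},{"dx":0,"dy":0,"dz":0.08,"wx":0,"wy":0,"wz":0,"hand":0.8},{"dx":0,"dy":0,"dz":0.15,"wx":0,"wy":0,"wz":0,"hand":1},{"dx":0,"dy":0,"dz":0.22,"wx":0,"wy":0,"wz":0,"hand":1},{"dx":0,"dy":-0.08,"dz":0.24,"wx":0,"wy":0,"wz":0,"hand":1},{"dx":0,"dy":-0.16,"dz":0.24,"wx":0,"wy":0,"wz":0,"hand":1},{"dx":0,"dy":-0.24,"dz":0.24,"wx":0,"wy":0,"wz":0,"hand":1},{"dx":0.01,"dy":-0.32,"dz":0.24,"wx":0,"wy":0,"wz":0,"hand":1},{"dx":0.02,"dy":-0.4,"dz":0.24,"wx":0,"wy":0,"wz":0,"hand":1},{"dx":0.03,"dy":-0.48,"dz":0.24,"wx":0,"wy":0,"wz":0,"hand":1},{"dx":0.04,"dy":-0.56,"dz":0.24,"wx":0,"wy":0,"wz":0,"hand":1},{"dx":0.05,"dy":-0.64,"dz":0.24,"wx":0,"wy":0,"wz":0,"hand":1},{"dx":0.05,"dy":-0.72,"dz":0.24,"wx":0,"wy":0,"wz":0,"hand":1},{"dx":0.05,"dy":-0.8,"dz":0.24,"wx":0,"wy":0,"wz":0,"hand":1}]'
python3 meas.py t5
```

```text
clock: 18.68
position: [0.5488, -0.2508, 0.2005]
ee_rot: [3.141, -0.0, 1.573]
contact_force: [1.7, 0.4, -0.4]
opening: 0.0868
finger_force: 0.0
a [ 0.6446 -0.1554] 271 268 [275.6 160.7] 
a [ 0.4355 -0.3557] 283 280 [333.6 217.5] 
[ 0.55   -0.2598  0.2009] [3.138 0.009 1.569]
```

```bash
python3 -c "
import cv2;a=cv2.imread('pics/t5.png')
cv2.imwrite('pics/t5c.png',cv2.resize(a[130:265,130:385],None,fx=3,fy=3,interpolation=cv2.INTER_CUBIC))
h=cv2.cvtColor(a,cv2.COLOR_BGR2HSV);print(h[185:210:4,164].tolist())
"
```

```text
[[24, 16, 236], [68, 93, 167], [69, 87, 200], [69, 87, 199], [69, 88, 199], [54, 26, 206], [25, 13, 240]]
```

View pics/t5c.png

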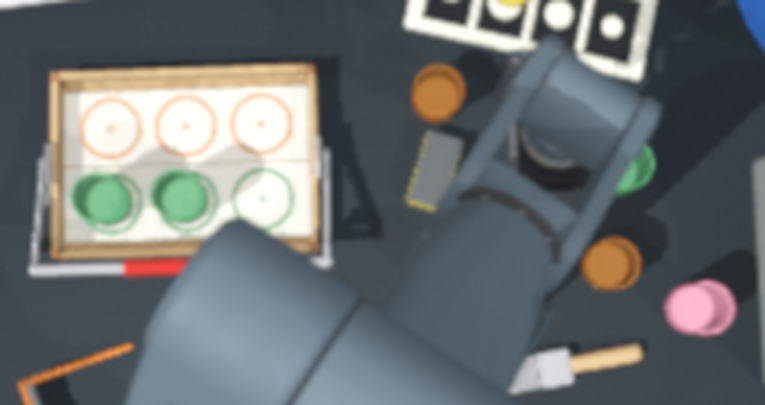

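The picture shows two greens standing in the left and middle green rings (crop (107,200) and (185,198)). The handle is down and g3 is half hidden by the arm.

```bash
sed -i 's/(S>90)&(V>50)/(S>65)\&(V>50)/' h.py; python3 -m inch '[{"dx":0,"dy":-0.08,"dz":0,"wx":0,"wy":0,"wz":0,"hand":1},{"dx":0.002,"dy":-0.16,"dz":0,"wx":0,"wy":0,"wz":0,"hand":1},{"dx":0.002,"dy":-0.23,"dz":0,"wx":0,"wy":0,"wz":0,"hand":1},{"dx":0.002,"dy":-0.245,"dz":0,"wx":0,"wy":0,"wz":0,"hand":1},{"dx":0.002,"dy":-0.245,"dz":-0.03,"wx":0,"wy":0,"wz":0,"hand":1},{"dx":0.002,"dy":-0.245,"dz":-0.09,"wx":0,"wy":0,"wz":0,"hand":1},{"dx":0.002,"dy":-0.245,"dz":-0.15,"wx":0,"wy":0,"wz":0,"hand":1},{"dx":0.002,"dy":-0.245,"dz":-0.21,"wx":0,"wy":0,"wz":0,"hand":1},{"dx":0.002,"dy":-0.245,"dz":-0.25,"wx":0,"wy":0,"wz":0,"hand":1},{"dx":0.002,"dy":-0.245,"dz":-0.264,"wx":0,"wy":0,"wz":0,"hand":1},{"dx":0.002,"dy":-0.245,"dz":-0.264,"wx":0,"wy":0,"wz":0,"hand":1},{"dx":0.002,"dy":-0.245,"dz":-0.264,"wx":0,"wy":0,"wz":0,"hand":0.5},{"dx":0.002,"dy":-0.245,"dz":-0.264,"wx":0,"wy":0,"wz":0,"hand":0.5},{"dx":0.002,"dy":-0.245,"dz":-0.264,"wx":0,"wy":0,"wz":0,"hand":0.5},{"dx":0.002,"dy":-0.245,"dz":-0.264,"wx":0,"wy":0,"wz":0,"hand":0.5},{"dx":0.002,"dy":-0.245,"dz":-0.264,"wx":0,"wy":0,"wz":0,"hand":0.5},{"dx":0.002,"dy":-0.245,"dz":-0.264,"wx":0,"wy":0,"wz":0,"hand":0.5},{"dx":0.002,"dy":-0.245,"dz":-0.264,"wx":0,"wy":0,"wz":0,"hand":0.5},{"dx":0.002,"dy":-0.245,"dz":-0.264,"wx":0,"wy":0,"wz":0,"hand":0.5}]'
```

```text
clock: 20.32
position: [0.5498, -0.3715, 0.0697]
ee_rot: [-3.142, 0.001, 1.574]
contact_force: [-1.1, 0.2, 6.2]
opening: 0.059
finger_force: 25.0
```

```bash
python3 -m inch '[{"dx":0,"dy":0,"dz":0.02,"wx":0,"wy":0,"wz":0,"hand":0.5},{"dx":0,"dy":0,"dz":0.06,"wx":0,"wy":0,"wz":0,"hand":0.5},{"dx":0,"dy":0,"dz":0.12,"wx":0,"wy":0,"wz":0,"hand":0.5},{"dx":0,"dy":0,"dz":0.18,"wx":0,"wy":0,"wz":0,"hand":0.5},{"dx":0,"dy":0.02,"dz":0.23,"wx":0,"wy":0,"wz":0,"hand":0.5},{"dx":-0.01,"dy":0.08,"dz":0.24,"wx":0,"wy":0,"wz":0,"hand":0.5},{"dx":-0.02,"dy":0.15,"dz":0.24,"wx":0,"wy":0,"wz":0,"hand":0.5},{"dx":-0.03,"dy":0.22,"dz":0.24,"wx":0,"wy":0,"wz":0,"hand":0.5},{"dx":-0.04,"dy":0.29,"dz":0.24,"wx":0,"wy":0,"wz":0,"hand":0.5},{"dx":-0.051,"dy":0.36,"dz":0.24,"wx":0,"wy":0,"wz":0,"hand":0.5},{"dx":-0.051,"dy":0.43,"dz":0.24,"wx":0,"wy":0,"wz":0,"hand":0.5},{"dx":-0.051,"dy":0.5,"dz":0.24,"wx":0,"wy":0,"wz":0,"hand":0.5},{"dx":-0.051,"dy":0.57,"dz":0.24,"wx":0,"wy":0,"wz":0,"hand":0.5},{"dx":-0.051,"dy":0.64,"dz":0.24,"wx":0,"wy":0,"wz":0,"hand":0.5},{"dx":-0.051,"dy":0.71,"dz":0.24,"wx":0,"wy":0,"wz":0,"hand":0.5},{"dx":-0.051,"dy":0.78,"dz":0.24,"wx":0,"wy":0,"wz":0,"hand":0.5},{"dx":-0.051,"dy":0.83,"dz":0.24,"wx":0,"wy":0,"wz":0,"hand":0.5},{"dx":-0.051,"dy":0.86,"dz":0.24,"wx":0,"wy":0,"wz":0,"hand":0.5},{"dx":-0.051,"dy":0.86,"dz":0.24,"wx":0,"wy":0,"wz":0,"hand":0.5},{"dx":-0.051,"dy":0.86,"dz":0.24,"wx":0,"wy":0,"wz":0,"hand":0.5}]'
python3 -m inch '[{"dx":0,"dy":0,"dz":0,"wx":0,"wy":0,"wz":0,"hand":0.5},{"dx":0,"dy":0,"dz":0,"wx":0,"wy":0,"wz":0,"hand":0.5}]'
```

```text
clock: 21.98
position: [0.5244, 0.0594, 0.1888]
ee_rot: [3.141, 0.0, 1.576]
contact_force: [0.1, -0.1, -2.1]
opening: 0.0587
finger_force: 25.0
clock: 22.15
position: [0.5248, 0.0575, 0.1887]
ee_rot: [3.141, 0.0, 1.572]
contact_force: [-0.6, -0.3, -1.5]
opening: 0.0591
finger_force: 25.0
```

```bash
python3 -m inch '[{"dx":0,"dy":0.002,"dz":-0.04,"wx":0,"wy":0,"wz":0,"hand":0.5},{"dx":0,"dy":0.002,"dz":-0.09,"wx":0,"wy":0,"wz":0,"hand":0.5},{"dx":0,"dy":0.002,"dz":-0.14,"wx":0,"wy":0,"wz":0,"hand":0.5},{"dx":0,"dy":0.002,"dz":-0.175,"wx":0,"wy":0,"wz":0,"hand":0.5},{"dx":0,"dy":0.002,"dz":-0.195,"wx":0,"wy":0,"wz":0,"hand":0.5},{"dx":0,"dy":0.002,"dz":-0.204,"wx":0,"wy":0,"wz":0,"hand":0.5},{"dx":0,"dy":0.002,"dz":-0.208,"wx":0,"wy":0,"wz":0,"hand":0.5},{"dx":0,"dy":0.002,"dz":-0.212,"wx":0,"wy":0,"wz":0,"hand":0.5},{"dx":0,"dy":0.002,"dz":-0.215,"wx":0,"wy":0,"wz":0,"hand":0.5},{"dx":0,"dy":0.002,"dz":-0.218,"wx":0,"wy":0,"wz":0,"hand":0.5},{"dx":0,"dy":0.002,"dz":-0.218,"wx":0,"wy":0,"wz":0,"hand":0.5}]'
```

```text
clock: 23.07
position: [0.5254, 0.0594, 0.0817]
ee_rot: [3.139, 0.001, 1.574]
contact_force: [-1.2, -0.5, 7.0]
opening: 0.0587
finger_force: 25.0
```

```bash
python3 -m inch '[{"dx":0,"dy":0,"dz":0,"wx":0,"wy":0,"wz":0,"hand":0.8},{"dx":0,"dy":0,"dz":0,"wx":0,"wy":0,"wz":0,"hand":0.8},{"dx":0,"dy":0,"dz":0,"wx":0,"wy":0,"wz":0,"hand":0.8},{"dx":0,"dy":0,"dz":0.02,"wx":0,"wy":0,"wz":0,"hand":0.8},{"dx":0,"dy":0,"dz":0.08,"wx":0,"wy":0,"wz":0,"hand":0.8},{"dx":0,"dy":0,"dz":0.15,"wx":0,"wy":0,"wz":0,"hand":1},{"dx":0,"dy":0,"dz":0.22,"wx":0,"wy":0,"wz":0,"hand":1},{"dx":-0.01,"dy":-0.07,"dz":0.24,"wx":0,"wy":0,"wz":0,"hand":1},{"dx":-0.04,"dy":-0.14,"dz":0.24,"wx":0,"wy":0,"wz":0,"hand":1},{"dx":-0.08,"dy":-0.21,"dz":0.24,"wx":0,"wy":0,"wz":0,"hand":1},{"dx":-0.12,"dy":-0.28,"dz":0.24,"wx":0,"wy":0,"wz":0,"hand":1},{"dx":-0.16,"dy":-0.35,"dz":0.24,"wx":0,"wy":0,"wz":0,"hand":1},{"dx":-0.189,"dy":-0.41,"dz":0.24,"wx":0,"wy":0,"wz":0,"hand":1},{"dx":-0.189,"dy":-0.43,"dz":0.24,"wx":0,"wy":0,"wz":0,"hand":1},{"dx":-0.189,"dy":-0.43,"dz":0.24,"wx":0,"wy":0,"wz":0,"hand":1},{"dx":-0.189,"dy":-0.43,"dz":0.24,"wx":0,"wy":0,"wz":0,"hand":1},{"dx":-0.189,"dy":-0.43,"dz":0.24,"wx":0,"wy":0,"wz":0,"hand":1}]'
python3 meas.py t6
```

```text
clock: 24.48
position: [0.4304, -0.1543, 0.1997]
ee_rot: [3.141, -0.001, 1.574]
contact_force: [-0.4, 0.5, -0.1]
opening: 0.0869
finger_force: 0.0
g [0.5251 0.1524] 238 297 [189.3 195.2] ring mm 2.0
g [0.5269 0.0601] 219 280 [215.5 194. ] ring mm 3.0
g [0.495  0.2434] 251 316 [163.7 204.4] ring mm 28.6
a [ 0.6445 -0.1555] 272 268 [275.6 160.7] 
a [ 0.4356 -0.3552] 288 280 [333.4 217.4] 
[ 0.4304 -0.154   0.1996] [-3.142e+00 -1.000e-03  1.575e+00]
```

g2, set in the left green ring, now reads (163.7,204.4), 29 mm toward the robot. It was in place in the previous picture, so it has been knocked aside; I'll fix it after the ambers. Next a2.

```bash
python3 -m inch '[{"dx":0,"dy":-0.003,"dz":-0.04,"wx":0,"wy":0,"wz":0,"hand":0.9},{"dx":0,"dy":-0.003,"dz":-0.1,"wx":0,"wy":0,"wz":0,"hand":0.9},{"dx":0,"dy":-0.003,"dz":-0.16,"wx":0,"wy":0,"wz":0,"hand":0.9},{"dx":0,"dy":-0.003,"dz":-0.22,"wx":0,"wy":0,"wz":0,"hand":0.9},{"dx":0,"dy":-0.003,"dz":-0.27,"wx":0,"wy":0,"wz":0,"hand":0.9},{"dx":0,"dy":-0.003,"dz":-0.29,"wx":0,"wy":0,"wz":0,"hand":0.9},{"dx":0,"dy":-0.003,"dz":-0.29,"wx":0,"wy":0,"wz":0,"hand":0.9},{"dx":0,"dy":-0.003,"dz":-0.29,"wx":0,"wy":0,"wz":0,"hand":0.5},{"dx":0,"dy":-0.003,"dz":-0.29,"wx":0,"wy":0,"wz":0,"hand":0.5},{"dx":0,"dy":-0.003,"dz":-0.29,"wx":0,"wy":0,"wz":0,"hand":0.5},{"dx":0,"dy":-0.003,"dz":-0.29,"wx":0,"wy":0,"wz":0,"hand":0.5},{"dx":0,"dy":-0.003,"dz":-0.29,"wx":0,"wy":0,"wz":0,"hand":0.5},{"dx":0,"dy":-0.003,"dz":-0.29,"wx":0,"wy":0,"wz":0,"hand":0.5},{"dx":0,"dy":-0.003,"dz":-0.29,"wx":0,"wy":0,"wz":0,"hand":0.5}]'
```

```text
clock: 25.7
position: [0.4305, -0.1569, 0.0556]
ee_rot: [3.14, 0.001, 1.573]
contact_force: [0.5, 2.0, 6.5]
opening: 0.0599
finger_force: 25.0
```

```bash
python3 -m inch '[{"dx":0,"dy":0,"dz":0.02,"wx":0,"wy":0,"wz":0,"hand":0.5},{"dx":0,"dy":0,"dz":0.06,"wx":0,"wy":0,"wz":0,"hand":0.5},{"dx":0,"dy":0,"dz":0.12,"wx":0,"wy":0,"wz":0,"hand":0.5},{"dx":0,"dy":0,"dz":0.18,"wx":0,"wy":0,"wz":0,"hand":0.5},{"dx":0.01,"dy":0.02,"dz":0.23,"wx":0,"wy":0,"wz":0,"hand":0.5},{"dx":0.04,"dy":0.08,"dz":0.24,"wx":0,"wy":0,"wz":0,"hand":0.5},{"dx":0.07,"dy":0.15,"dz":0.24,"wx":0,"wy":0,"wz":0,"hand":0.5},{"dx":0.1,"dy":0.22,"dz":0.24,"wx":0,"wy":0,"wz":0,"hand":0.5},{"dx":0.14,"dy":0.29,"dz":0.24,"wx":0,"wy":0,"wz":0,"hand":0.5},{"dx":0.18,"dy":0.36,"dz":0.24,"wx":0,"wy":0,"wz":0,"hand":0.5},{"dx":0.22,"dy":0.43,"dz":0.24,"wx":0,"wy":0,"wz":0,"hand":0.5},{"dx":0.26,"dy":0.5,"dz":0.24,"wx":0,"wy":0,"wz":0,"hand":0.5},{"dx":0.3,"dy":0.57,"dz":0.24,"wx":0,"wy":0,"wz":0,"hand":0.5},{"dx":0.34,"dy":0.64,"dz":0.24,"wx":0,"wy":0,"wz":0,"hand":0.5},{"dx":0.37,"dy":0.71,"dz":0.24,"wx":0,"wy":0,"wz":0,"hand":0.5},{"dx":0.37,"dy":0.77,"dz":0.24,"wx":0,"wy":0,"wz":0,"hand":0.5},{"dx":0.37,"dy":0.8,"dz":0.24,"wx":0,"wy":0,"wz":0,"hand":0.5},{"dx":0.37,"dy":0.8,"dz":0.24,"wx":0,"wy":0,"wz":0,"hand":0.5},{"dx":0.37,"dy":0.8,"dz":0.24,"wx":0,"wy":0,"wz":0,"hand":0.5},{"dx":0.37,"dy":0.8,"dz":0.24,"wx":0,"wy":0,"wz":0,"hand":0.5}]'
python3 -m inch '[{"dx":0,"dy":0,"dz":0,"wx":0,"wy":0,"wz":0,"hand":0.5},{"dx":0,"dy":0,"dz":0,"wx":0,"wy":0,"wz":0,"hand":0.5}]'
```

```text
clock: 27.37
position: [0.6142, 0.2417, 0.1742]
ee_rot: [-3.14, 0.001, 1.573]
contact_force: [0.5, 0.3, -2.5]
opening: 0.06
finger_force: 25.0
clock: 27.53
position: [0.615, 0.2414, 0.1746]
ee_rot: [-3.141, 0.0, 1.571]
contact_force: [-0.1, -0.1, -2.3]
opening: 0.0598
finger_force: 25.0
```

```bash
python3 -m inch '[{"dx":0.001,"dy":0.002,"dz":-0.04,"wx":0,"wy":0,"wz":0,"hand":0.5},{"dx":0.001,"dy":0.002,"dz":-0.09,"wx":0,"wy":0,"wz":0,"hand":0.5},{"dx":0.001,"dy":0.002,"dz":-0.14,"wx":0,"wy":0,"wz":0,"hand":0.5},{"dx":0.001,"dy":0.002,"dz":-0.175,"wx":0,"wy":0,"wz":0,"hand":0.5},{"dx":0.001,"dy":0.002,"dz":-0.195,"wx":0,"wy":0,"wz":0,"hand":0.5},{"dx":0.001,"dy":0.002,"dz":-0.204,"wx":0,"wy":0,"wz":0,"hand":0.5},{"dx":0.001,"dy":0.002,"dz":-0.208,"wx":0,"wy":0,"wz":0,"hand":0.5},{"dx":0.001,"dy":0.002,"dz":-0.212,"wx":0,"wy":0,"wz":0,"hand":0.5},{"dx":0.001,"dy":0.002,"dz":-0.215,"wx":0,"wy":0,"wz":0,"hand":0.5},{"dx":0.001,"dy":0.002,"dz":-0.217,"wx":0,"wy":0,"wz":0,"hand":0.5},{"dx":0.001,"dy":0.002,"dz":-0.217,"wx":0,"wy":0,"wz":0,"hand":0.5}]'
```

```text
clock: 28.45
position: [0.6164, 0.2443, 0.0676]
ee_rot: [3.139, -0.0, 1.574]
contact_force: [-1.0, -0.6, 2.8]
opening: 0.0599
finger_force: 25.0
```

```bash
python3 -m inch '[{"dx":0,"dy":0,"dz":0,"wx":0,"wy":0,"wz":0,"hand":0.8},{"dx":0,"dy":0,"dz":0,"wx":0,"wy":0,"wz":0,"hand":0.8},{"dx":0,"dy":0,"dz":0,"wx":0,"wy":0,"wz":0,"hand":0.8},{"dx":0,"dy":0,"dz":0.02,"wx":0,"wy":0,"wz":0,"hand":0.8},{"dx":0,"dy":0,"dz":0.08,"wx":0,"wy":0,"wz":0,"hand":0.8},{"dx":0,"dy":0,"dz":0.15,"wx":0,"wy":0,"wz":0,"hand":1},{"dx":0,"dy":0,"dz":0.22,"wx":0,"wy":0,"wz":0,"hand":1},{"dx":-0.01,"dy":-0.07,"dz":0.26,"wx":0,"wy":0,"wz":0,"hand":1},{"dx":-0.03,"dy":-0.14,"dz":0.26,"wx":0,"wy":0,"wz":0,"hand":1},{"dx":-0.06,"dy":-0.21,"dz":0.26,"wx":0,"wy":0,"wz":0,"hand":1},{"dx":-0.09,"dy":-0.28,"dz":0.26,"wx":0,"wy":0,"wz":0,"hand":1},{"dx":-0.12,"dy":-0.35,"dz":0.26,"wx":0,"wy":0,"wz":0,"hand":1},{"dx":-0.15,"dy":-0.42,"dz":0.26,"wx":0,"wy":0,"wz":0,"hand":1},{"dx":-0.18,"dy":-0.49,"dz":0.26,"wx":0,"wy":0,"wz":0,"hand":1},{"dx":-0.21,"dy":-0.56,"dz":0.26,"wx":0,"wy":0,"wz":0,"hand":1},{"dx":-0.24,"dy":-0.63,"dz":0.26,"wx":0,"wy":0,"wz":0,"hand":1},{"dx":-0.27,"dy":-0.7,"dz":0.26,"wx":0,"wy":0,"wz":0,"hand":1},{"dx":-0.3,"dy":-0.77,"dz":0.26,"wx":0,"wy":0,"wz":0,"hand":1},{"dx":-0.33,"dy":-0.84,"dz":0.26,"wx":0,"wy":0,"wz":0,"hand":1},{"dx":-0.362,"dy":-0.9,"dz":0.26,"wx":0,"wy":0,"wz":0,"hand":1}]'
python3 -m inch '[{"dx":0,"dy":0,"dz":0,"wx":0,"wy":0,"wz":0,"hand":1},{"dx":0,"dy":0,"dz":0,"wx":0,"wy":0,"wz":0,"hand":1}]'; python3 meas.py t7
```

```text
clock: 30.12
position: [0.4341, -0.2083, 0.1969]
ee_rot: [3.14, 0.002, 1.573]
contact_force: [0.7, -0.5, 0.4]
opening: 0.087
finger_force: 0.0
clock: 30.28
position: [0.434, -0.2075, 0.1967]
ee_rot: [3.141, 0.0, 1.569]
contact_force: [0.0, 0.2, 0.2]
opening: 0.087
finger_force: 0.0
g [0.5251 0.1524] 238 297 [189.3 195.2] ring mm 2.0
g [0.5269 0.0601] 219 280 [215.5 194. ] ring mm 3.0
g [0.4949 0.2434] 250 316 [163.7 204.4] ring mm 28.7
a [ 0.6445 -0.1555] 272 268 [275.6 160.7] 
a [0.6165 0.2468] 219 294 [163.4 170.7] ring mm 3.9
[ 0.4343 -0.2062  0.1965] [ 3.141 -0.     1.571]
```

```bash
python3 -m inch '[{"dx":0.003,"dy":-0.07,"dz":0,"wx":0,"wy":0,"wz":0,"hand":1},{"dx":0.003,"dy":-0.14,"dz":0,"wx":0,"wy":0,"wz":0,"hand":1},{"dx":0.003,"dy":-0.21,"dz":0,"wx":0,"wy":0,"wz":0,"hand":1},{"dx":0.003,"dy":-0.27,"dz":0,"wx":0,"wy":0,"wz":0,"hand":1},{"dx":0.003,"dy":-0.298,"dz":0,"wx":0,"wy":0,"wz":0,"hand":1},{"dx":0.003,"dy":-0.298,"dz":-0.04,"wx":0,"wy":0,"wz":0,"hand":1},{"dx":0.003,"dy":-0.298,"dz":-0.1,"wx":0,"wy":0,"wz":0,"hand":1},{"dx":0.003,"dy":-0.298,"dz":-0.16,"wx":0,"wy":0,"wz":0,"hand":1},{"dx":0.003,"dy":-0.298,"dz":-0.22,"wx":0,"wy":0,"wz":0,"hand":1},{"dx":0.003,"dy":-0.298,"dz":-0.265,"wx":0,"wy":0,"wz":0,"hand":1},{"dx":0.003,"dy":-0.298,"dz":-0.284,"wx":0,"wy":0,"wz":0,"hand":1},{"dx":0.003,"dy":-0.298,"dz":-0.284,"wx":0,"wy":0,"wz":0,"hand":1},{"dx":0.003,"dy":-0.298,"dz":-0.284,"wx":0,"wy":0,"wz":0,"hand":0.5},{"dx":0.003,"dy":-0.298,"dz":-0.284,"wx":0,"wy":0,"wz":0,"hand":0.5},{"dx":0.003,"dy":-0.298,"dz":-0.284,"wx":0,"wy":0,"wz":0,"hand":0.5},{"dx":0.003,"dy":-0.298,"dz":-0.284,"wx":0,"wy":0,"wz":0,"hand":0.5},{"dx":0.003,"dy":-0.298,"dz":-0.284,"wx":0,"wy":0,"wz":0,"hand":0.5},{"dx":0.003,"dy":-0.298,"dz":-0.284,"wx":0,"wy":0,"wz":0,"hand":0.5},{"dx":0.003,"dy":-0.298,"dz":-0.284,"wx":0,"wy":0,"wz":0,"hand":0.5},{"dx":0.003,"dy":-0.298,"dz":-0.284,"wx":0,"wy":0,"wz":0,"hand":0.5}]'
```

```text
clock: 32.0
position: [0.4356, -0.355, 0.0552]
ee_rot: [-3.141, 0.0, 1.574]
contact_force: [-1.9, 1.3, 6.3]
opening: 0.0598
finger_force: 25.0
```

```bash
python3 -m inch '[{"dx":0,"dy":0,"dz":0.02,"wx":0,"wy":0,"wz":0,"hand":0.5},{"dx":0,"dy":0,"dz":0.06,"wx":0,"wy":0,"wz":0,"hand":0.5},{"dx":0,"dy":0,"dz":0.12,"wx":0,"wy":0,"wz":0,"hand":0.5},{"dx":0,"dy":0,"dz":0.18,"wx":0,"wy":0,"wz":0,"hand":0.5},{"dx":0.01,"dy":0.02,"dz":0.23,"wx":0,"wy":0,"wz":0,"hand":0.5},{"dx":0.02,"dy":0.08,"dz":0.25,"wx":0,"wy":0,"wz":0,"hand":0.5},{"dx":0.04,"dy":0.15,"dz":0.25,"wx":0,"wy":0,"wz":0,"hand":0.5},{"dx":0.07,"dy":0.22,"dz":0.25,"wx":0,"wy":0,"wz":0,"hand":0.5},{"dx":0.1,"dy":0.29,"dz":0.25,"wx":0,"wy":0,"wz":0,"hand":0.5},{"dx":0.13,"dy":0.36,"dz":0.25,"wx":0,"wy":0,"wz":0,"hand":0.5},{"dx":0.16,"dy":0.43,"dz":0.25,"wx":0,"wy":0,"wz":0,"hand":0.5},{"dx":0.19,"dy":0.5,"dz":0.25,"wx":0,"wy":0,"wz":0,"hand":0.5},{"dx":0.22,"dy":0.57,"dz":0.25,"wx":0,"wy":0,"wz":0,"hand":0.5},{"dx":0.25,"dy":0.64,"dz":0.25,"wx":0,"wy":0,"wz":0,"hand":0.5},{"dx":0.28,"dy":0.71,"dz":0.25,"wx":0,"wy":0,"wz":0,"hand":0.5},{"dx":0.31,"dy":0.78,"dz":0.25,"wx":0,"wy":0,"wz":0,"hand":0.5},{"dx":0.34,"dy":0.85,"dz":0.25,"wx":0,"wy":0,"wz":0,"hand":0.5},{"dx":0.361,"dy":0.92,"dz":0.25,"wx":0,"wy":0,"wz":0,"hand":0.5},{"dx":0.361,"dy":0.98,"dz":0.25,"wx":0,"wy":0,"wz":0,"hand":0.5},{"dx":0.361,"dy":1,"dz":0.25,"wx":0,"wy":0,"wz":0,"hand":0.5}]'
python3 -m inch '[{"dx":0,"dy":0,"dz":0,"wx":0,"wy":0,"wz":0,"hand":0.5},{"dx":0,"dy":0,"dz":0,"wx":0,"wy":0,"wz":0,"hand":0.5},{"dx":0,"dy":0,"dz":0,"wx":0,"wy":0,"wz":0,"hand":0.5}]'
```

```text
clock: 33.67
position: [0.6163, 0.1499, 0.1793]
ee_rot: [3.141, -0.003, 1.577]
contact_force: [-1.4, -0.7, -1.9]
opening: 0.0602
finger_force: 25.0
clock: 33.92
position: [0.6162, 0.1438, 0.1791]
ee_rot: [-3.141, 0.001, 1.572]
contact_force: [0.7, 0.0, -1.7]
opening: 0.0599
finger_force: 25.0
```

```bash
python3 -m inch '[{"dx":0,"dy":0.012,"dz":-0.04,"wx":0,"wy":0,"wz":0,"hand":0.5},{"dx":0,"dy":0.012,"dz":-0.1,"wx":0,"wy":0,"wz":0,"hand":0.5},{"dx":0,"dy":0.012,"dz":-0.15,"wx":0,"wy":0,"wz":0,"hand":0.5},{"dx":0,"dy":0.012,"dz":-0.185,"wx":0,"wy":0,"wz":0,"hand":0.5},{"dx":0,"dy":0.012,"dz":-0.205,"wx":0,"wy":0,"wz":0,"hand":0.5},{"dx":0,"dy":0.012,"dz":-0.214,"wx":0,"wy":0,"wz":0,"hand":0.5},{"dx":0,"dy":0.012,"dz":-0.218,"wx":0,"wy":0,"wz":0,"hand":0.5},{"dx":0,"dy":0.012,"dz":-0.222,"wx":0,"wy":0,"wz":0,"hand":0.5},{"dx":0,"dy":0.012,"dz":-0.225,"wx":0,"wy":0,"wz":0,"hand":0.5},{"dx":0,"dy":0.012,"dz":-0.227,"wx":0,"wy":0,"wz":0,"hand":0.5},{"dx":0,"dy":0.012,"dz":-0.227,"wx":0,"wy":0,"wz":0,"hand":0.5}]'
```

```text
clock: 34.83
position: [0.6175, 0.151, 0.0673]
ee_rot: [3.139, 0.0, 1.574]
contact_force: [-0.2, -0.9, 3.5]
opening: 0.0602
finger_force: 25.0
```

```bash
python3 -m inch '[{"dx":0,"dy":0,"dz":0,"wx":0,"wy":0,"wz":0,"hand":0.8},{"dx":0,"dy":0,"dz":0,"wx":0,"wy":0,"wz":0,"hand":0.8},{"dx":0,"dy":0,"dz":0,"wx":0,"wy":0,"wz":0,"hand":0.8},{"dx":0,"dy":0,"dz":0.02,"wx":0,"wy":0,"wz":0,"hand":0.8},{"dx":0,"dy":0,"dz":0.08,"wx":0,"wy":0,"wz":0,"hand":0.8},{"dx":0,"dy":0,"dz":0.15,"wx":0,"wy":0,"wz":0,"hand":1},{"dx":0,"dy":0,"dz":0.22,"wx":0,"wy":0,"wz":0,"hand":1},{"dx":0,"dy":-0.06,"dz":0.26,"wx":0,"wy":0,"wz":-0.03,"hand":1},{"dx":0.01,"dy":-0.12,"dz":0.26,"wx":0,"wy":0,"wz":-0.07,"hand":1},{"dx":0.02,"dy":-0.18,"dz":0.26,"wx":0,"wy":0,"wz":-0.11,"hand":1},{"dx":0.03,"dy":-0.24,"dz":0.26,"wx":0,"wy":0,"wz":-0.15,"hand":1},{"dx":0.04,"dy":-0.3,"dz":0.26,"wx":0,"wy":0,"wz":-0.19,"hand":1},{"dx":0.05,"dy":-0.36,"dz":0.26,"wx":0,"wy":0,"wz":-0.23,"hand":1},{"dx":0.054,"dy":-0.42,"dz":0.26,"wx":0,"wy":0,"wz":-0.27,"hand":1},{"dx":0.054,"dy":-0.48,"dz":0.26,"wx":0,"wy":0,"wz":-0.31,"hand":1},{"dx":0.054,"dy":-0.54,"dz":0.26,"wx":0,"wy":0,"wz":-0.35,"hand":1},{"dx":0.054,"dy":-0.59,"dz":0.26,"wx":0,"wy":0,"wz":-0.39,"hand":1},{"dx":0.054,"dy":-0.612,"dz":0.26,"wx":0,"wy":0,"wz":-0.43,"hand":1},{"dx":0.054,"dy":-0.612,"dz":0.26,"wx":0,"wy":0,"wz":-0.465,"hand":1},{"dx":0.054,"dy":-0.612,"dz":0.26,"wx":0,"wy":0,"wz":-0.5,"hand":1}]'
python3 -m inch '[{"dx":0,"dy":0,"dz":0,"wx":0,"wy":0,"wz":0,"hand":1},{"dx":0,"dy":0,"dz":0,"wx":0,"wy":0,"wz":0,"hand":1},{"dx":0,"dy":0,"dz":0,"wx":0,"wy":0,"wz":0,"hand":1}]'; python3 meas.py t8
```

```text
clock: 36.5
position: [0.6433, -0.1563, 0.196]
ee_rot: [3.142, -0.0, -0.005]
contact_force: [0.9, 0.2, -0.4]
opening: 0.0869
finger_force: 0.0
clock: 36.75
position: [0.6434, -0.1545, 0.1959]
ee_rot: [-3.142, -0.0, 0.005]
contact_force: [0.0, 0.1, 0.2]
opening: 0.0868
finger_force: 0.0
g [0.5327 0.1491] 158 297 [190.2 193. ] ring mm 8.8
g [0.5269 0.0601] 219 280 [215.5 194. ] ring mm 3.0
a [0.6166 0.2468] 218 294 [163.4 170.7] ring mm 3.9
a [0.6188 0.1516] 211 282 [189.9 169.4] ring mm 2.9
[ 0.6435 -0.1545  0.1958] [ 3.142 -0.     0.005]
```

```bash
python3 -m inch '[{"dx":0.002,"dy":-0.002,"dz":-0.04,"wx":0,"wy":0,"wz":0,"hand":1},{"dx":0.002,"dy":-0.002,"dz":-0.1,"wx":0,"wy":0,"wz":0,"hand":1},{"dx":0.002,"dy":-0.002,"dz":-0.16,"wx":0,"wy":0,"wz":0,"hand":1},{"dx":0.002,"dy":-0.002,"dz":-0.22,"wx":0,"wy":0,"wz":0,"hand":1},{"dx":0.002,"dy":-0.002,"dz":-0.265,"wx":0,"wy":0,"wz":0,"hand":1},{"dx":0.002,"dy":-0.002,"dz":-0.282,"wx":0,"wy":0,"wz":0,"hand":1},{"dx":0.002,"dy":-0.002,"dz":-0.282,"wx":0,"wy":0,"wz":0,"hand":1},{"dx":0.002,"dy":-0.002,"dz":-0.282,"wx":0,"wy":0,"wz":0,"hand":0.5},{"dx":0.002,"dy":-0.002,"dz":-0.282,"wx":0,"wy":0,"wz":0,"hand":0.5},{"dx":0.002,"dy":-0.002,"dz":-0.282,"wx":0,"wy":0,"wz":0,"hand":0.5},{"dx":0.002,"dy":-0.002,"dz":-0.282,"wx":0,"wy":0,"wz":0,"hand":0.5},{"dx":0.002,"dy":-0.002,"dz":-0.282,"wx":0,"wy":0,"wz":0,"hand":0.5},{"dx":0.002,"dy":-0.002,"dz":-0.282,"wx":0,"wy":0,"wz":0,"hand":0.5},{"dx":0.002,"dy":-0.002,"dz":-0.282,"wx":0,"wy":0,"wz":0,"hand":0.5},{"dx":0.002,"dy":-0.002,"dz":-0.282,"wx":0,"wy":0,"wz":0,"hand":0.5}]'
```

```text
clock: 38.05
position: [0.6451, -0.1561, 0.0558]
ee_rot: [3.141, -0.002, 0.003]
contact_force: [-0.0, 0.5, 5.2]
opening: 0.0592
finger_force: 25.0
```

```bash
python3 -m inch '[{"dx":0,"dy":0,"dz":0.02,"wx":0,"wy":0,"wz":0,"hand":0.5},{"dx":0,"dy":0,"dz":0.06,"wx":0,"wy":0,"wz":0,"hand":0.5},{"dx":0,"dy":0,"dz":0.12,"wx":0,"wy":0,"wz":0,"hand":0.5},{"dx":0,"dy":0,"dz":0.18,"wx":0,"wy":0,"wz":0,"hand":0.5},{"dx":0,"dy":0.02,"dz":0.23,"wx":0,"wy":0,"wz":0,"hand":0.5},{"dx":-0.01,"dy":0.08,"dz":0.25,"wx":0,"wy":0,"wz":0,"hand":0.5},{"dx":-0.02,"dy":0.15,"dz":0.25,"wx":0,"wy":0,"wz":0,"hand":0.5},{"dx":-0.04,"dy":0.22,"dz":0.25,"wx":0,"wy":0,"wz":0,"hand":0.5},{"dx":-0.058,"dy":0.29,"dz":0.25,"wx":0,"wy":0,"wz":0,"hand":0.5},{"dx":-0.058,"dy":0.35,"dz":0.25,"wx":0,"wy":0,"wz":0,"hand":0.5},{"dx":-0.058,"dy":0.4,"dz":0.25,"wx":0,"wy":0,"wz":0,"hand":0.5},{"dx":-0.058,"dy":0.43,"dz":0.25,"wx":0,"wy":0,"wz":0,"hand":0.5},{"dx":-0.058,"dy":0.43,"dz":0.25,"wx":0,"wy":0,"wz":0,"hand":0.5},{"dx":-0.058,"dy":0.43,"dz":0.25,"wx":0,"wy":0,"wz":0,"hand":0.5},{"dx":-0.058,"dy":0.43,"dz":0.25,"wx":0,"wy":0,"wz":0,"hand":0.5},{"dx":-0.058,"dy":0.43,"dz":0.25,"wx":0,"wy":0,"wz":0,"hand":0.5},{"dx":-0.058,"dy":0.43,"dz":0.25,"wx":0,"wy":0,"wz":0,"hand":0.5}]'
```

```text
clock: 39.47
position: [0.6157, 0.0577, 0.1795]
ee_rot: [3.141, 0.0, 0.001]
contact_force: [-1.1, -0.9, -1.8]
opening: 0.0594
finger_force: 25.0
```

Contact is expected at z≈0.0678, so dz ≈ -0.224.

```bash
python3 -m inch '[{"dx":0,"dy":0.002,"dz":-0.04,"wx":0,"wy":0,"wz":0,"hand":0.5},{"dx":0,"dy":0.002,"dz":-0.1,"wx":0,"wy":0,"wz":0,"hand":0.5},{"dx":0,"dy":0.002,"dz":-0.15,"wx":0,"wy":0,"wz":0,"hand":0.5},{"dx":0,"dy":0.002,"dz":-0.185,"wx":0,"wy":0,"wz":0,"hand":0.5},{"dx":0,"dy":0.002,"dz":-0.205,"wx":0,"wy":0,"wz":0,"hand":0.5},{"dx":0,"dy":0.002,"dz":-0.214,"wx":0,"wy":0,"wz":0,"hand":0.5},{"dx":0,"dy":0.002,"dz":-0.218,"wx":0,"wy":0,"wz":0,"hand":0.5},{"dx":0,"dy":0.002,"dz":-0.222,"wx":0,"wy":0,"wz":0,"hand":0.5},{"dx":0,"dy":0.002,"dz":-0.225,"wx":0,"wy":0,"wz":0,"hand":0.5},{"dx":0,"dy":0.002,"dz":-0.227,"wx":0,"wy":0,"wz":0,"hand":0.5},{"dx":0,"dy":0.002,"dz":-0.227,"wx":0,"wy":0,"wz":0,"hand":0.5}]'
```

```text
clock: 40.38
position: [0.6165, 0.06, 0.0678]
ee_rot: [3.141, -0.003, 0.003]
contact_force: [-0.1, -0.6, 3.6]
opening: 0.0593
finger_force: 25.0
```

```bash
python3 -m inch '[{"dx":0,"dy":0,"dz":0,"wx":0,"wy":0,"wz":0,"hand":0.8},{"dx":0,"dy":0,"dz":0,"wx":0,"wy":0,"wz":0,"hand":0.8},{"dx":0,"dy":0,"dz":0,"wx":0,"wy":0,"wz":0,"hand":0.8},{"dx":0,"dy":0,"dz":0.02,"wx":0,"wy":0,"wz":0,"hand":0.8},{"dx":0,"dy":0,"dz":0.08,"wx":0,"wy":0,"wz":0,"hand":0.8},{"dx":0,"dy":0,"dz":0.15,"wx":0,"wy":0,"wz":0,"hand":0.8},{"dx":0,"dy":0,"dz":0.22,"wx":0,"wy":0,"wz":0,"hand":0.8},{"dx":-0.03,"dy":-0.05,"dz":0.26,"wx":0,"wy":0,"wz":0,"hand":0.8},{"dx":-0.08,"dy":-0.11,"dz":0.26,"wx":0,"wy":0,"wz":0,"hand":0.8},{"dx":-0.13,"dy":-0.17,"dz":0.26,"wx":0,"wy":0,"wz":0,"hand":0.8},{"dx":-0.18,"dy":-0.23,"dz":0.26,"wx":0,"wy":0,"wz":0,"hand":0.8},{"dx":-0.23,"dy":-0.29,"dz":0.26,"wx":0,"wy":0,"wz":0,"hand":0.8},{"dx":-0.28,"dy":-0.35,"dz":0.26,"wx":0,"wy":0,"wz":0,"hand":0.8},{"dx":-0.33,"dy":-0.41,"dz":0.26,"wx":0,"wy":0,"wz":0,"hand":0.8},{"dx":-0.36,"dy":-0.47,"dz":0.26,"wx":0,"wy":0,"wz":0,"hand":0.8},{"dx":-0.36,"dy":-0.48,"dz":0.26,"wx":0,"wy":0,"wz":0,"hand":0.8},{"dx":-0.36,"dy":-0.48,"dz":0.26,"wx":0,"wy":0,"wz":0,"hand":0.8},{"dx":-0.36,"dy":-0.48,"dz":0.26,"wx":0,"wy":0,"wz":0,"hand":0.8},{"dx":-0.36,"dy":-0.48,"dz":0.26,"wx":0,"wy":0,"wz":0,"hand":0.8}]'
python3 meas.py t9; python3 -c "
import cv2;a=cv2.imread('pics/t9.png')
from h import *
snap('scene','s9');b=cv2.imread('pics/s9.png')
x=cv2.resize(a[145:230,135:245],None,fx=3.5,fy=3.5,interpolation=cv2.INTER_CUBIC);y=cv2.resize(b[195:305,235:365],(385,325),interpolation=cv2.INTER_CUBIC)
cv2.imwrite('pics/t9c.png',np.hstack([x[:297],y[:297]]))"
```

```text
clock: 41.97
position: [0.436, -0.1789, 0.1962]
ee_rot: [-3.141, -0.0, 0.004]
contact_force: [0.2, 0.2, 0.3]
opening: 0.0694
finger_force: 0.0
g [0.5251 0.1524] 238 297 [189.3 195.2] ring mm 2.0
g [0.5269 0.0601] 219 280 [215.5 194. ] ring mm 3.0
g [0.4948 0.2434] 249 316 [163.7 204.4] ring mm 28.8
a [0.6166 0.2468] 218 294 [163.4 170.7] ring mm 3.9
a [0.6189 0.1514] 212 282 [189.9 169.4] ring mm 2.9
a [0.614  0.0619] 216 272 [215. 170.] ring mm 3.7
[ 0.436  -0.1787  0.1961] [-3.141 -0.     0.005]
```

View pics/t9c.png

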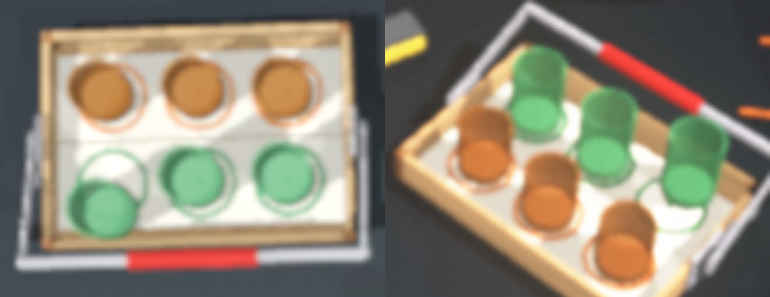

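Five tumblers sit in their rings. The green one, g2, has slid against the near wall below the left green ring (left crop (107,208)); it is upright. I'll grip it with the jaws along y and shift it back +29 mm in x.

```bash
python3 -m inch '[{"dx":0.01,"dy":0.07,"dz":0,"wx":0,"wy":0,"wz":0,"hand":0.9},{"dx":0.02,"dy":0.15,"dz":0,"wx":0,"wy":0,"wz":0,"hand":0.9},{"dx":0.03,"dy":0.23,"dz":0,"wx":0,"wy":0,"wz":0,"hand":0.9},{"dx":0.04,"dy":0.31,"dz":0,"wx":0,"wy":0,"wz":0,"hand":0.9},{"dx":0.05,"dy":0.39,"dz":0,"wx":0,"wy":0,"wz":0,"hand":0.9},{"dx":0.06,"dy":0.47,"dz":0,"wx":0,"wy":0,"wz":0,"hand":0.9},{"dx":0.07,"dy":0.55,"dz":0,"wx":0,"wy":0,"wz":0,"hand":0.9},{"dx":0.08,"dy":0.63,"dz":0,"wx":0,"wy":0,"wz":0,"hand":0.9},{"dx":0.09,"dy":0.71,"dz":0,"wx":0,"wy":0,"wz":0,"hand":0.9},{"dx":0.1,"dy":0.78,"dz":0,"wx":0,"wy":0,"wz":0,"hand":0.9},{"dx":0.118,"dy":0.83,"dz":0,"wx":0,"wy":0,"wz":0,"hand":0.9},{"dx":0.118,"dy":0.844,"dz":0,"wx":0,"wy":0,"wz":0,"hand":0.9},{"dx":0.118,"dy":0.844,"dz":0,"wx":0,"wy":0,"wz":0,"hand":0.9},{"dx":0.118,"dy":0.844,"dz":0,"wx":0,"wy":0,"wz":0,"hand":0.9},{"dx":0.118,"dy":0.844,"dz":-0.05,"wx":0,"wy":0,"wz":0,"hand":0.9},{"dx":0.118,"dy":0.844,"dz":-0.1,"wx":0,"wy":0,"wz":0,"hand":0.9},{"dx":0.118,"dy":0.844,"dz":-0.15,"wx":0,"wy":0,"wz":0,"hand":0.9},{"dx":0.118,"dy":0.844,"dz":-0.2,"wx":0,"wy":0,"wz":0,"hand":0.9},{"dx":0.118,"dy":0.844,"dz":-0.228,"wx":0,"wy":0,"wz":0,"hand":0.9},{"dx":0.118,"dy":0.844,"dz":-0.228,"wx":0,"wy":0,"wz":0,"hand":0.9}]'
python3 -m inch '[{"dx":0,"dy":0,"dz":0,"wx":0,"wy":0,"wz":0,"hand":0.5},{"dx":0,"dy":0,"dz":0,"wx":0,"wy":0,"wz":0,"hand":0.5},{"dx":0,"dy":0,"dz":0,"wx":0,"wy":0,"wz":0,"hand":0.5},{"dx":0,"dy":0,"dz":0,"wx":0,"wy":0,"wz":0,"hand":0.5},{"dx":0,"dy":0,"dz":0,"wx":0,"wy":0,"wz":0,"hand":0.5},{"dx":0,"dy":0,"dz":0,"wx":0,"wy":0,"wz":0,"hand":0.5},{"dx":0,"dy":0,"dz":0,"wx":0,"wy":0,"wz":0,"hand":0.5}]' 20
```

```text
clock: 43.73
position: [0.4917, 0.2397, 0.0792]
ee_rot: [3.139, 0.008, 0.001]
contact_force: [-0.8, -1.0, 0.1]
opening: 0.0781
finger_force: 0.0
clock: 44.32
position: [0.4954, 0.2424, 0.0834]
ee_rot: [-3.141, -0.003, 0.003]
contact_force: [-0.5, 0.0, 7.3]
opening: 0.0598
finger_force: 20.0
```

```bash
python3 -m inch '[{"dx":0,"dy":0,"dz":0.01,"wx":0,"wy":0,"wz":0,"hand":0.5},{"dx":0,"dy":0,"dz":0.02,"wx":0,"wy":0,"wz":0,"hand":0.5},{"dx":0.015,"dy":0,"dz":0.02,"wx":0,"wy":0,"wz":0,"hand":0.5},{"dx":0.035,"dy":0,"dz":0.02,"wx":0,"wy":0,"wz":0,"hand":0.5},{"dx":0.05,"dy":0,"dz":0.02,"wx":0,"wy":0,"wz":0,"hand":0.5},{"dx":0.058,"dy":0,"dz":0.02,"wx":0,"wy":0,"wz":0,"hand":0.5},{"dx":0.058,"dy":0,"dz":0.02,"wx":0,"wy":0,"wz":0,"hand":0.5},{"dx":0.058,"dy":0,"dz":0.015,"wx":0,"wy":0,"wz":0,"hand":0.5},{"dx":0.058,"dy":0,"dz":0.01,"wx":0,"wy":0,"wz":0,"hand":0.5},{"dx":0.058,"dy":0,"dz":0.006,"wx":0,"wy":0,"wz":0,"hand":0.5},{"dx":0.058,"dy":0,"dz":0.003,"wx":0,"wy":0,"wz":0,"hand":0.5},{"dx":0.058,"dy":0,"dz":0.001,"wx":0,"wy":0,"wz":0,"hand":0.5},{"dx":0.058,"dy":0,"dz":0.001,"wx":0,"wy":0,"wz":0,"hand":0.5}]'
```

```text
clock: 45.4
position: [0.5226, 0.242, 0.0835]
ee_rot: [3.141, 0.001, 0.003]
contact_force: [-2.3, -0.1, 5.7]
opening: 0.0599
finger_force: 20.0
```

```bash
python3 -m inch '[{"dx":0,"dy":0,"dz":0,"wx":0,"wy":0,"wz":0,"hand":0.85},{"dx":0,"dy":0,"dz":0,"wx":0,"wy":0,"wz":0,"hand":0.85},{"dx":0,"dy":0,"dz":0,"wx":0,"wy":0,"wz":0,"hand":0.85},{"dx":0,"dy":0,"dz":0.02,"wx":0,"wy":0,"wz":0,"hand":0.85},{"dx":0,"dy":0,"dz":0.08,"wx":0,"wy":0,"wz":0,"hand":0.85},{"dx":0,"dy":0,"dz":0.15,"wx":0,"wy":0,"wz":0,"hand":0.85},{"dx":0,"dy":0,"dz":0.22,"wx":0,"wy":0,"wz":0,"hand":0.8},{"dx":-0.02,"dy":-0.08,"dz":0.24,"wx":0,"wy":0,"wz":0.03,"hand":0.6},{"dx":-0.04,"dy":-0.16,"dz":0.24,"wx":0,"wy":0,"wz":0.07,"hand":0.4},{"dx":-0.06,"dy":-0.24,"dz":0.24,"wx":0,"wy":0,"wz":0.11,"hand":0.4},{"dx":-0.08,"dy":-0.32,"dz":0.24,"wx":0,"wy":0,"wz":0.15,"hand":0.4},{"dx":-0.1,"dy":-0.4,"dz":0.24,"wx":0,"wy":0,"wz":0.19,"hand":0.4},{"dx":-0.12,"dy":-0.48,"dz":0.24,"wx":0,"wy":0,"wz":0.23,"hand":0.4},{"dx":-0.14,"dy":-0.56,"dz":0.24,"wx":0,"wy":0,"wz":0.27,"hand":0.4},{"dx":-0.16,"dy":-0.64,"dz":0.24,"wx":0,"wy":0,"wz":0.31,"hand":0.4},{"dx":-0.16,"dy":-0.7,"dz":0.24,"wx":0,"wy":0,"wz":0.35,"hand":0.4},{"dx":-0.16,"dy":-0.76,"dz":0.24,"wx":0,"wy":0,"wz":0.39,"hand":0.4},{"dx":-0.16,"dy":-0.76,"dz":0.24,"wx":0,"wy":0,"wz":0.43,"hand":0.4},{"dx":-0.16,"dy":-0.76,"dz":0.24,"wx":0,"wy":0,"wz":0.47,"hand":0.4},{"dx":-0.16,"dy":-0.76,"dz":0.24,"wx":0,"wy":0,"wz":0.5,"hand":0.4}]'
python3 -m inch '[{"dx":0,"dy":0,"dz":0,"wx":0,"wy":0,"wz":0,"hand":0.4},{"dx":0,"dy":0,"dz":0,"wx":0,"wy":0,"wz":0,"hand":0.4},{"dx":0,"dy":0,"dz":0,"wx":0,"wy":0,"wz":0,"hand":0.4}]'
python3 meas.py t10;  python3 -c "
import cv2;a=cv2.imread('pics/t10.png')
from h import *
x=cv2.resize(a[145:230,135:245],None,fx=4,fy=4,interpolation=cv2.INTER_CUBIC)
# overlay predicted base circles in red for ideal placement rims
R=[[0.5236,0.2427],[0.524,0.1507],[0.5243,0.0587],[0.6156,0.243],[0.616,0.151],[0.6163,0.059]]
for i,r in enumerate(R):
  z=.012+(.085 if i<3 else .065)
  P=w2px('top',[[r[0]+.03*np.cos(t),r[1]+.03*np.sin(t),z] for t in TH])
  cv2.polylines(x,[np.round((P-[135,145]+.5)*4).astype(np.int32)],True,(255,0,255),1)
cv2.imwrite('pics/t10c.png',x)"
```

```text
clock: 47.07
position: [0.4437, -0.1399, 0.2032]
ee_rot: [3.14, 0.001, 1.452]
contact_force: [-0.2, 0.3, -0.1]
opening: 0.0346
finger_force: 0.0
clock: 47.32
position: [0.4436, -0.1377, 0.2029]
ee_rot: [3.141, 0.0, 1.447]
contact_force: [-0.2, 0.3, 0.2]
opening: 0.0349
finger_force: 0.0
g [0.5258 0.1521] 239 297 [189.4 195. ] ring mm 2.3
g [0.5269 0.0601] 219 280 [215.5 194. ] ring mm 3.0
g [0.521  0.2425] 254 316 [163.9 197. ] ring mm 2.6
a [0.6165 0.2468] 219 294 [163.4 170.7] ring mm 3.9
a [0.619  0.1516] 213 282 [189.9 169.3] ring mm 3.1
a [0.614  0.0619] 216 272 [215. 170.] ring mm 3.7
[ 0.4436 -0.1375  0.2028] [3.141 0.    1.448]
```

View pics/t10c.png

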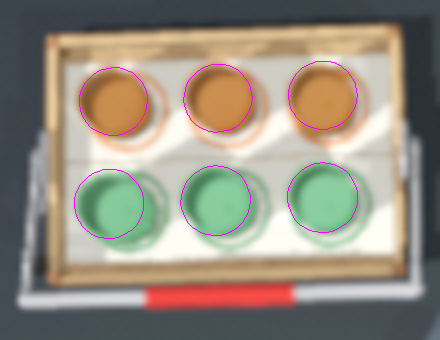

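All six rims coincide with the predicted ideal circles. Next the handle grip: dy +0.578, dz -0.24, wz +0.039.

```bash
python3 -m inch '[{"dx":0,"dy":0.08,"dz":0,"wx":0,"wy":0,"wz":0.02,"hand":0.4},{"dx":0,"dy":0.16,"dz":0,"wx":0,"wy":0,"wz":0.039,"hand":0.4},{"dx":0,"dy":0.24,"dz":0,"wx":0,"wy":0,"wz":0.039,"hand":0.4},{"dx":0,"dy":0.32,"dz":0,"wx":0,"wy":0,"wz":0.039,"hand":0.4},{"dx":0,"dy":0.4,"dz":0,"wx":0,"wy":0,"wz":0.039,"hand":0.4},{"dx":0,"dy":0.48,"dz":0,"wx":0,"wy":0,"wz":0.039,"hand":0.4},{"dx":0,"dy":0.55,"dz":0,"wx":0,"wy":0,"wz":0.039,"hand":0.4},{"dx":-0.001,"dy":0.578,"dz":0,"wx":0,"wy":0,"wz":0.039,"hand":0.4},{"dx":-0.001,"dy":0.578,"dz":0,"wx":0,"wy":0,"wz":0.039,"hand":0.4},{"dx":-0.001,"dy":0.578,"dz":0,"wx":0,"wy":0,"wz":0.039,"hand":0.4},{"dx":-0.001,"dy":0.578,"dz":-0.04,"wx":0,"wy":0,"wz":0.039,"hand":0.4},{"dx":-0.001,"dy":0.578,"dz":-0.09,"wx":0,"wy":0,"wz":0.039,"hand":0.4},{"dx":-0.001,"dy":0.578,"dz":-0.14,"wx":0,"wy":0,"wz":0.039,"hand":0.4},{"dx":-0.001,"dy":0.578,"dz":-0.19,"wx":0,"wy":0,"wz":0.039,"hand":0.4},{"dx":-0.001,"dy":0.578,"dz":-0.225,"wx":0,"wy":0,"wz":0.039,"hand":0.4},{"dx":-0.001,"dy":0.578,"dz":-0.24,"wx":0,"wy":0,"wz":0.039,"hand":0.4},{"dx":-0.001,"dy":0.578,"dz":-0.24,"wx":0,"wy":0,"wz":0.039,"hand":0.4}]'
python3 -m inch '[{"dx":0,"dy":0,"dz":0,"wx":0,"wy":0,"wz":0,"hand":0},{"dx":0,"dy":0,"dz":0,"wx":0,"wy":0,"wz":0,"hand":0},{"dx":0,"dy":0,"dz":0,"wx":0,"wy":0,"wz":0,"hand":0},{"dx":0,"dy":0,"dz":0,"wx":0,"wy":0,"wz":0,"hand":0},{"dx":0,"dy":0,"dz":0,"wx":0,"wy":0,"wz":0,"hand":0},{"dx":0,"dy":0,"dz":0,"wx":0,"wy":0,"wz":0,"hand":0}]' 40
```

```text
clock: 48.78
position: [0.4422, 0.1499, 0.0812]
ee_rot: [-3.138, 0.001, 1.57]
contact_force: [0.2, -0.1, -0.5]
opening: 0.0347
finger_force: 0.0
clock: 49.28
position: [0.443, 0.1511, 0.0836]
ee_rot: [3.141, 0.0, 1.573]
contact_force: [-1.9, -1.5, 7.1]
opening: 0.0166
finger_force: 40.0
```

```bash
python3 -m inch '[{"dx":0.0075,"dy":0,"dz":0.017,"wx":0,"wy":0,"wz":0,"hand":0},{"dx":0.0195,"dy":0,"dz":0.043,"wx":0,"wy":0,"wz":0,"hand":0},{"dx":0.0305,"dy":0,"dz":0.059,"wx":0,"wy":0,"wz":0,"hand":0},{"dx":0.042,"dy":0,"dz":0.075,"wx":0,"wy":0,"wz":0,"hand":0},{"dx":0.0555,"dy":0,"dz":0.09,"wx":0,"wy":0,"wz":0,"hand":0},{"dx":0.0695,"dy":0,"dz":0.105,"wx":0,"wy":0,"wz":0,"hand":0},{"dx":0.0845,"dy":0,"dz":0.118,"wx":0,"wy":0,"wz":0,"hand":0},{"dx":0.1015,"dy":0,"dz":0.13,"wx":0,"wy":0,"wz":0,"hand":0},{"dx":0.1185,"dy":0,"dz":0.141,"wx":0,"wy":0,"wz":0,"hand":0},{"dx":0.1365,"dy":0,"dz":0.15,"wx":0,"wy":0,"wz":0,"hand":0},{"dx":0.1545,"dy":0,"dz":0.158,"wx":0,"wy":0,"wz":0,"hand":0},{"dx":0.1735,"dy":0,"dz":0.165,"wx":0,"wy":0,"wz":0,"hand":0},{"dx":0.1935,"dy":0,"dz":0.17,"wx":0,"wy":0,"wz":0,"hand":0},{"dx":0.2135,"dy":0,"dz":0.174,"wx":0,"wy":0,"wz":0,"hand":0},{"dx":0.2335,"dy":0,"dz":0.176,"wx":0,"wy":0,"wz":0,"hand":0},{"dx":0.2535,"dy":0,"dz":0.177,"wx":0,"wy":0,"wz":0,"hand":0},{"dx":0.256,"dy":0,"dz":0.177,"wx":0,"wy":0,"wz":0,"hand":0},{"dx":0.256,"dy":0,"dz":0.177,"wx":0,"wy":0,"wz":0,"hand":0},{"dx":0.256,"dy":0,"dz":0.177,"wx":0,"wy":0,"wz":0,"hand":0}]'
```

```text
clock: 50.87
position: [0.5697, 0.1515, 0.1726]
ee_rot: [-3.14, -0.0, 1.572]
contact_force: [-5.1, -0.2, 9.8]
opening: 0.017
finger_force: 40.0
```

```bash
python3 -m inch '[{"dx":0,"dy":0,"dz":0,"wx":0,"wy":0,"wz":0,"hand":0.7},{"dx":0,"dy":0,"dz":0,"wx":0,"wy":0,"wz":0,"hand":0.7},{"dx":0,"dy":0,"dz":0,"wx":0,"wy":0,"wz":0,"hand":0.7},{"dx":0,"dy":0,"dz":0,"wx":0,"wy":0,"wz":0,"hand":0.7},{"dx":0,"dy":0,"dz":0,"wx":0,"wy":0,"wz":0,"hand":0.7},{"dx":0,"dy":0,"dz":0.03,"wx":0,"wy":0,"wz":0,"hand":0.7},{"dx":0,"dy":0,"dz":0.09,"wx":0,"wy":0,"wz":0,"hand":0.7},{"dx":0,"dy":0,"dz":0.15,"wx":0,"wy":0,"wz":0,"hand":0.7},{"dx":0,"dy":0,"dz":0.18,"wx":0,"wy":0,"wz":0,"hand":0.7},{"dx":-0.04,"dy":-0.07,"dz":0.18,"wx":0,"wy":0,"wz":0,"hand":0.7},{"dx":-0.08,"dy":-0.14,"dz":0.18,"wx":0,"wy":0,"wz":0,"hand":0.7},{"dx":-0.12,"dy":-0.21,"dz":0.18,"wx":0,"wy":0,"wz":0,"hand":0.7},{"dx":-0.16,"dy":-0.28,"dz":0.18,"wx":0,"wy":0,"wz":0,"hand":0.7},{"dx":-0.2,"dy":-0.35,"dz":0.18,"wx":0,"wy":0,"wz":0,"hand":0.7},{"dx":-0.24,"dy":-0.42,"dz":0.18,"wx":0,"wy":0,"wz":0,"hand":0.7},{"dx":-0.25,"dy":-0.49,"dz":0.18,"wx":0,"wy":0,"wz":0,"hand":0.7},{"dx":-0.25,"dy":-0.56,"dz":0.18,"wx":0,"wy":0,"wz":0,"hand":0.7},{"dx":-0.25,"dy":-0.6,"dz":0.18,"wx":0,"wy":0,"wz":0,"hand":0.7},{"dx":-0.25,"dy":-0.6,"dz":0.18,"wx":0,"wy":0,"wz":0,"hand":0.7},{"dx":-0.25,"dy":-0.6,"dz":0.18,"wx":0,"wy":0,"wz":0,"hand":0.7}]'
python3 meas.py t11;  python3 -c "
import cv2;a=cv2.imread('pics/t11.png')
from h import *
snap('scene','s11');b=cv2.imread('pics/s11.png')
x=cv2.resize(a[145:230,135:245],(385,297),interpolation=cv2.INTER_CUBIC);y=cv2.resize(b[175:305,235:385],(385,297),interpolation=cv2.INTER_CUBIC)
cv2.imwrite('pics/t11c.png',np.hstack([x,y]))
im=cv2.cvtColor(a,cv2.COLOR_BGR2HSV);m=((im[...,0]<5)|(im[...,0]>174))&(im[...,1]>150)&(im[...,2]>90)
v,u=np.nonzero(m[150:225,150:230]);print('red',u.mean()+150,v.mean()+150,len(u),w2px('top',[[.57,.151,.165]]))"
```

```text
clock: 52.53
position: [0.4459, -0.1499, 0.2609]
ee_rot: [-3.142, -0.0, 1.569]
contact_force: [0.3, -0.1, -0.4]
opening: 0.061
finger_force: 0.0
g [0.5259 0.1522] 238 297 [189.4 195. ] ring mm 2.5
g [0.527  0.0602] 218 280 [215.4 193.9] ring mm 3.1
g [0.5215 0.2427] 254 317 [163.9 196.9] ring mm 2.1
a [0.6185 0.2467] 202 294 [163.4 170.2] ring mm 4.7
a [0.619  0.1522] 214 283 [189.7 169.3] ring mm 3.3
a [0.6189 0.0617] 178 273 [215.  168.7] ring mm 3.8
[ 0.4456 -0.1487  0.2608] [-3.141e+00 -1.000e-03  1.571e+00]
red 184.66666666666666 178.45925925925926 135 [[184.87834755 178.62914386]]
```

View pics/t11c.png

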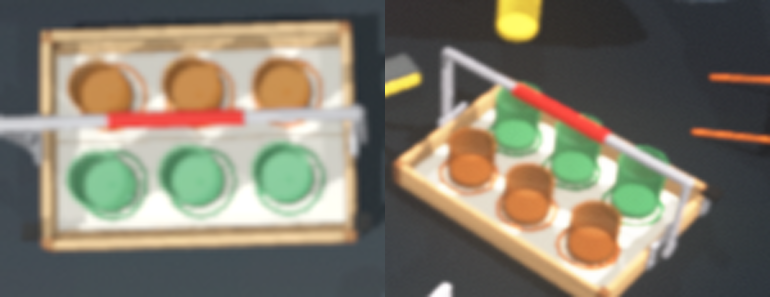

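The handle is upright, with the red grip at (184.7,178.5), where the upright pose predicts. All six tumblers stand in their rings and the gripper is clear.

```bash
python3 -c "
from bench import ctrl
print(ctrl.close_job())"
```

```text
the job is handed in; nothing more can be done
None
```

I handed the job in at about 53 s. The last pictures show all six tumblers upright, each within about 5 mm of a ring centre of its own colour, the handle seated upright and the gripper clear; one green was knocked aside mid-run and I put it back.

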